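# Tip the thermometer out of its foam and lay it screen up

### The arm

A 6-joint arm with a two-finger parallel gripper is mounted at the origin on the work surface. World frame = base frame: x ahead of the robot, y to its left, z up, the work surface at z = 0. Lengths are in m, angles in degrees, forces in N, time in s.
With the tool pointing down it reaches from about 0.3 to 0.775 m from the base axis. Payload 14.6 kg.
Tool frame: the origin (TCP) lies midway between the tips of the shut fingers; the grasp point (between the pads) lies 19 mm behind it; x points along the fingers, y is the direction in which the jaws open and shut, and the axes are right-handed (so a half turn about x gives the same grasp; the last joint's range is limited). The gripper opens to 85 mm and grips with 20 to 120 N. Pads are 22 mm wide; open, the fingers measure 114 mm over their backs; the gripper's body (76 mm by 85 mm) begins 54 mm behind the grasp point. The pads swing forward as they close: fully open they stand 13 mm farther back than shut.
Start: joints at [61.73, 17.183, 87.147, -0, 75.671, -3.816], TCP at [0.228, 0.501, 0.202] pointing down, gripper open.
Joint ranges: [-173.82, 173.82], [-45.26, 126.66], [13.44, 144.39], [-59.66, 239.66], [0, 175.72], [-146.38, 146.38]. Speed limits (degrees/s): [127.2, 127.2, 147.25, 180, 180, 180].

### API

Orientations are given as a 3x3 rotation matrix whose columns are the frame's x, y, z axes.
In Python, from rig import ctrl gives the robot as it stands.
- The arm moves only by the tool jog_arm, never from a script. Its argument "series" is a list of rows, each a list of 3 entries, a list of its own where there are three numbers: the turn, a rotation vector about the world's x, y, z in rad, then the shift along the world's x, y, z in mm, then the closure, from -1 (fully open) to 1 (shut), so that 0 is half open. A call has 1 to 20 rows; each row shifts and turns the pose as measured when the row begins; what a row does not reach is not made up. A row lasts 1/10 s, in which the tool goes at most 50 mm and 8.59 degrees, less where a joint would pass 70% of its speed; a pose out of reach is approached as far as the arm can. A call with a gripper value outside its range is refused whole. The fingers move at their own pace and stop on an object; "grip_force" is the grip in N (left out, the last holds). Time passes only in rows, so rows that do not move let the fingers close. It gives the time, the measured TCP pose, the force and the opening at its end, in the units of the state.
- ctrl.get_obs(): the state, without advancing time (a new reading comes with each control period).
- ctrl.snapshot(name): name is "scene" or "top" or "wrist"; returns the picture (480x640x3 uint8, red, green, blue); there is no depth.
- ctrl.calibration(name): a dict with "mtx" (3x3 intrinsics, pixels), "rvec" (rotation vector, rad) and "tvec" (3), from world to camera coordinates, as OpenCV has them. Camera axes: x right, y down, z forward; pixel columns grow to the right and rows downward; lengths in m; the calibration is good to about 2 mm. The wrist camera is an equidistant fisheye: a pixel r from the principal point sees the ray r / f radians off the axis. A picture is of the moment at which its call begins: read the wrist's pose just before it. calibration takes no time and is no camera call; for the wrist camera it gives the pose at the moment of the call.
- ctrl.sign_off(): hands the job in, once; it reports no verdict.
Trained networks look in the newest picture that a camera, given by its name, has taken for a name from the list of things; names that differ only in an ending like _2 or _b are one class to them, and where a whole thing is asked for, a point or a joint stands for the part that bears it (a point fixed in the world has none). Each returns a list of dicts, best first, with "score" (0 to 1); they miss things now and then, are a little off and sometimes report something else, mostly with a low value. They report only what shows in the picture. A call takes as long as a camera call. They do not tell look-alikes from the thing itself.
- ctrl.spot_in(camera, name): "extent" ([left, top, right, bottom] in pixels, round what is visible of it).
- ctrl.masks_of(camera, name): "mask" (480x640 bool, what is visible of it) and "extent" ([left, top, right, bottom] in pixels, round what is visible of it).
- ctrl.mark_of(camera, name): "xy" ([column, row] in pixels: a listed point, or the origin of a listed thing).
The state is a dict: "clock": time; "qpos": joint angles; "qvel": joint speeds; "joint_efforts": joint torques, N m; "position": TCP position; "ee_rot": TCP orientation; "wrist_force": force on the tool from outside, world axes, zero at the start; "ft_torque": the same for the moment, N m; "finger_gap": finger opening in m.
Only numpy, scipy, OpenCV 4.12 (cv2) and the standard library are available. Lean on these libraries where they do the work, as an engineer would, in place of code of your own. Each camera call takes 0.05 s, during which the arm holds its last target.

### The job

The hand-held thermometer lies screen down, sunk flush in the foam of its open case. Using the finger notch at one end of its cutout, lift that end first while the other end stays down in the foam, then take it out, turn it over and lay it gently, screen up, in the middle of the rubber mat, and let go. Once it is out of the foam it must not drop or flop over; leave the probe, the weight, the bottle and the tub where they are.

Things in the scene. Friction and masses are not known exactly. Their poses are not given: they have to be found in the camera images.
- meter: hand-held thermometer, light grey plastic block 124 (x) x 60 (y) x 22 (z) mm, edges slightly rounded, 0.18 to 0.28 kg. Origin at the block's centre. z points out of the plain back (battery door, folded stand): straight up at the start, straight down once it lies screen up. Screen and keys are on the -z face. Its -x end (two sockets) lies at the finger notch at the start.
- meter_foot (a point): centre of the thermometer's +x end face, the end away from the notch, 62 mm from its origin
- meter_head (a point): centre of the thermometer's -x end face, the end at the finger notch, 62 mm from its origin
- case: black case with firm grey foam, fixed. Origin at bench height under the centre of the thermometer's cutout; z up; x along the cutout from the notch end (on the robot's left) to the closed end. Foam top 56 mm and shell rim 55 mm above the bench. The shell spans x -121 to 97, y -63 (robot's side) to 103 mm; the lid lies open flat beyond it, y 111 to 277 mm, 40 mm high.
- cutout (a point): centre of the cutout's floor, 34 mm above the bench. The cutout is 129 mm long (case x -64.5 to 64.5) and 64 mm wide, 22 mm deep: the thermometer's back is flush with the foam. Stood on end in the closed end, the thermometer stays upright by itself, leaning on the 22 mm high end wall.
- notch (a point): middle of the finger notch, level with the foam's top, 78.5 mm from the case's origin on its -x side. It runs from case x -111 to -46 mm, 50 mm deep (floor 6 mm above the bench, 28 mm below the cutout's floor), with straight walls: 90 mm wide up to x -69.5, then 50 mm wide, reaching 16 mm under the thermometer's end.
- cutout_end (a point): where the thermometer's meter_foot point lies at the start: in the closed end of the cutout, 62 mm from the case's origin on its +x side, 45 mm above the bench
- mat: flat black rubber mat, 240 x 240 x 5 mm, fixed to the bench. Origin under its centre at bench height; its top is 5 mm above the bench
- probe: needle probe lying in its own slot of the foam beside the thermometer, black handle 18 mm thick and 90 mm long, thin steel needle, 165 mm long in all; its top is just below the foam's surface; to be left alone
- weight: steel check weight with a knob, 42 mm across and 60 mm high, standing on the bench; to be left alone. Origin under its centre
- spray: clear plastic bottle with a white cap, 64 mm across and 170 mm high, standing on the bench; to be left alone. Origin under its centre
- tub: white wipes tub, 84 mm across and 100 mm high, standing on the bench; to be left alone. Origin under its centre
Not all that is in view belongs to the job. Several things have the shape of the meter; the one meant has the colours described above.

How it is judged (in metres and radians):
On the way:
1. the notch end of the thermometer is raised by at least 45 mm while its other end is still down in the cutout (z of meter_head in the frame of cutout_end above 0.045 m and distance between meter_foot and cutout_end below 0.035 m), for 0.2 s.
At the end, for the whole second after the job is handed in: the thermometer lies flat (within 7 degrees) on the mat with its screen up, its centre within 50 mm of the mat's centre, released and at rest (angle between meter's own z axis and vertical above 3.02 rad and horizontal distance between meter and mat below 0.05 m and height (world z) of meter below 0.021 m and linear speed of meter below 0.02 m/s and angular speed of meter below 0.2 rad/s); the robot touches nothing.
It fails at once if the thermometer, once out of its cutout, drops or flops over (turns faster than 9 rad/s, or comes down onto the mat faster than 0.6 m/s) ((angular speed of meter above 9 rad/s and distance between meter_foot and cutout_end above 0.05 m) or (linear speed of meter above 0.6 m/s and height (world z) of meter below 0.09 m and horizontal distance between meter and mat below 0.15 m)).
It fails at once if the probe, the weight, the bottle or the tub is moved by more than 30 mm, or one of the standing three is tipped (distance of any of probe, weight, spray, tub from where it was at the start of the episode above 0.03 m or angle between any of weight, spray, tub's own z axis and vertical above 0.5 rad).
It also fails if it takes over 58 s, if anything falls off the work surface, if the arm or the gripper's body presses on something with over 40 N, if the wrist force passes 120 N, or if a joint passes its speed limit or range.

## Working session

There is one attempt and no reset: what is moved stays moved. The work goes in short steps, Python scripts to look and compute and a tool call to move; the robot and the scene stay as the last step left them, time stands still between calls to the robot, and variables do not carry over. Pictures are saved under pics/ and viewed, and the job is handed in when it is done.

Besides the shell and the picture viewer there is one more tool, called as name(argument=value, ...) on one line, values as JSON. jog_arm: Moves the arm, as the interface text tells. Its arguments: {"type":"object","properties":{"series":{"type":"array","items":{"type":"array"}},"grip_force":{"type":"number"}},"required":["series"]}

```bash
mkdir -p pics; ls; python3 - <<'E'
from rig import ctrl
import cv2
for n in ["scene","top","wrist"]:
    im=ctrl.snapshot(n); cv2.imwrite(f"pics/{n}0.png",im[:,:,::-1])
    c=ctrl.calibration(n); print(n,c)
o=ctrl.get_obs(); print(o)
E
```

```text
pics
scene {'mtx': array([[520.49693305,   0.        , 313.58227525],
       [  0.        , 520.49693305, 238.11244882],
       [  0.        ,   0.        ,   1.        ]]), 'rvec': array([ 1.10245705,  2.38863247, -0.97042427]), 'tvec': array([ 0.3322672 , -0.19454054,  1.69418369])}
top {'mtx': array([[477.6142479 ,   0.        , 318.54241293],
       [  0.        , 477.6142479 , 240.9903734 ],
       [  0.        ,   0.        ,   1.        ]]), 'rvec': array([ 2.19599047, -2.2115745 ,  0.00886373]), 'tvec': array([-0.02001333,  0.45477728,  1.06763419])}
wrist {'mtx': array([[371.64829954,   0.        , 321.62287557],
       [  0.        , 371.64829954, 243.2087826 ],
       [  0.        ,   0.        ,   1.        ]]), 'rvec': array([-2.43390985, -1.5660673 , -0.22215391]), 'tvec': array([-0.54754016, -0.03539157,  0.37885048])}
{'clock': 0.15, 'qpos': array([ 6.17306738e+01,  1.72107971e+01,  8.71719442e+01, -1.10370135e-03,
        7.56701112e+01, -3.81574125e+00]), 'qvel': array([ 0.02303968, -0.11190594, -0.24810074,  0.09017176, -0.11977848,
       -0.01652787]), 'joint_efforts': array([ 4.41388320e-04, -5.43663955e+01, -3.61885929e+01, -5.62257048e-05,
        3.19311046e-03,  3.28602323e-05]), 'position': array([0.22758534, 0.50048133, 0.20132928]), 'ee_rot': array([[-4.20449542e-04,  4.13951410e-01,  9.10298881e-01],
       [-8.21269149e-04,  9.10298512e-01, -4.13951621e-01],
       [-9.99999574e-01, -9.21646157e-04, -4.27690710e-05]]), 'wrist_force': array([-0.28049668,  0.28591488,  0.74712425]), 'ft_torque': array([-0.06646492,  0.02703881,  0.02707587]), 'finger_gap': 0.08556734780447452}
```

View pics/top0.png

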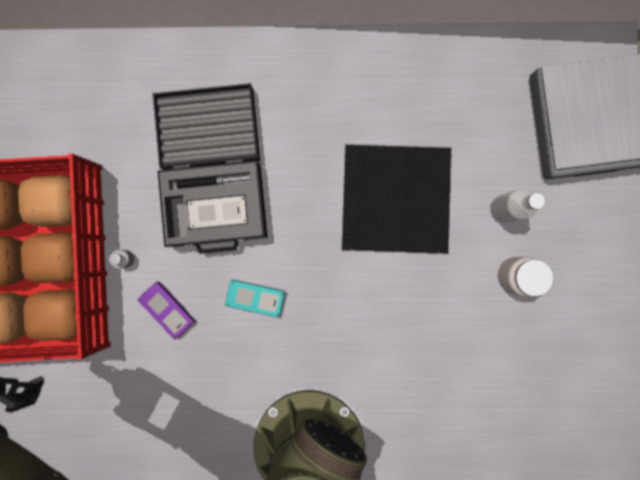

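View pics/scene0.png

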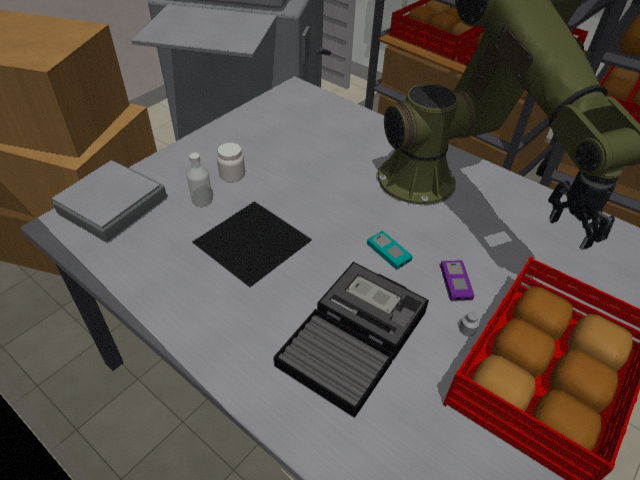

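View pics/wrist0.png

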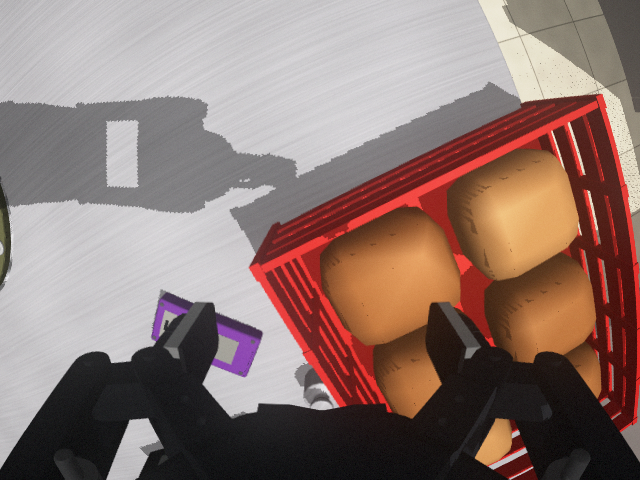

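The light grey meter sits in the case at top pixel (218,211). The teal one at (256,299) and the purple one at (167,311) are lying on the bench, so they are look-alikes with the wrong colours. Next I'll locate everything and check with a crop.

```bash
cat > h.py <<'E'
import numpy as np, cv2
from rig import ctrl
def ray(cam,px):
    c=ctrl.calibration(cam); K=c['mtx']; R=cv2.Rodrigues(c['rvec'])[0]; t=c['tvec']
    if cam=='wrist':
        d=np.array([(px[0]-K[0,2])/K[0,0],(px[1]-K[1,2])/K[1,1]]); th=np.linalg.norm(d)
        v=np.r_[np.sin(th)*d/max(th,1e-9),np.cos(th)]
    else: v=np.linalg.inv(K)@np.r_[px,1.]
    return -R.T@t, R.T@v
def at(cam,px,z):
    o,d=ray(cam,px); return o+d*(z-o[2])/d[2]
def proj(cam,P):
    c=ctrl.calibration(cam); K=c['mtx']; R=cv2.Rodrigues(c['rvec'])[0]; p=R@np.asarray(P,float)+c['tvec']
    if cam=='wrist':
        r=np.hypot(p[0],p[1]); th=np.arctan2(r,p[2]); return K[:2,2]+K[0,0]*th*p[:2]/max(r,1e-9)
    p=K@p; return p[:2]/p[2]
def tri(a,b): # two rays
    (o1,d1),(o2,d2)=a,b
    A=np.c_[d1,-d2]; s=np.linalg.lstsq(A,o2-o1,rcond=None)[0]
    p,q=o1+s[0]*d1,o2+s[1]*d2; return (p+q)/2,np.linalg.norm(p-q)
def save(cam,name):
    im=ctrl.snapshot(cam); cv2.imwrite(f"pics/{name}.png",im[:,:,::-1]); return im
def st():
    o=ctrl.get_obs(); print('t',round(o['clock'],2),'q',o['qpos'].round(1),'p',o['position'].round(4),'gap',round(o['finger_gap'],4),'F',o['wrist_force'].round(1)); print(o['ee_rot'].round(3))
E
python3 - <<'E'
from h import *
np.set_printoptions(suppress=True,precision=4)
im=save("top","top1")
Z=dict(meter=.045,meter_head=.045,meter_foot=.045,cutout=.034,notch=.056,cutout_end=.045,mat=0,case=0,probe=.05)
for n,z in Z.items():
    r=ctrl.mark_of("top",n); print(n,[(x['xy'],round(x['score'],2),at("top",x['xy'],z)) for x in r[:3]])
r=ctrl.masks_of("top","mat"); print(r[0]['extent'])
cv2.imwrite("pics/crop1.png",cv2.resize(im[75:260,140:290,::-1],None,fx=4,fy=4,interpolation=cv2.INTER_CUBIC)[:600])
im2=save("scene","scene1")
for n in ["meter_head","meter_foot","mat","notch"]:
    r=ctrl.mark_of("scene",n); print(n,[(x['xy'],round(x['score'],2),at("scene",x['xy'],Z[n])) for x in r[:3]])
E
```

```text
meter [([219.9, 210.8], 0.97, array([0.5208, 0.1899, 0.045 ])), ([254.8, 298.6], 0.89, array([0.3303, 0.1147, 0.045 ])), ([168.0, 311.3], 0.81, array([0.304, 0.303, 0.045]))]
meter_head [([228.4, 292.6], 0.92, array([0.3436, 0.1719, 0.045 ])), ([190.0, 216.0], 0.85, array([0.51 , 0.255, 0.045])), ([146.8, 288.9], 0.56, array([0.3526, 0.3492, 0.045 ]))]
meter_foot [([280.3, 306.4], 0.74, array([0.3132, 0.0597, 0.045 ])), ([184.1, 331.6], 0.72, array([0.26  , 0.2681, 0.045 ])), ([247.7, 207.6], 0.67, array([0.5273, 0.1294, 0.045 ]))]
cutout [([220.3, 213.0], 0.85, array([0.5169, 0.1914, 0.034 ]))]
notch [([180.7, 215.6], 0.84, array([0.5102, 0.2719, 0.056 ]))]
cutout_end [([244.7, 206.6], 0.89, array([0.5295, 0.1359, 0.045 ]))]
mat [([395.9, 197.9], 0.91, array([ 0.5506, -0.1983,  0.    ]))]
case [([221.5, 213.0], 0.56, array([0.5197, 0.1962, 0.    ])), ([242.6, 213.6], 0.35, array([0.518 , 0.1483, 0.    ]))]
probe [([218.3, 183.6], 0.67, array([0.5793, 0.1921, 0.05  ])), ([224.3, 213.1], 0.16, array([0.5153, 0.1792, 0.05  ]))]
[339.0, 141.8, 455.8, 254.0]
meter_head [([462.9, 300.2], 0.85, array([0.3852, 0.371 , 0.045 ])), ([403.3, 264.6], 0.82, array([0.3825, 0.1941, 0.045 ])), ([396.0, 308.9], 0.77, array([0.5161, 0.2601, 0.045 ]))]
meter_foot [([450.7, 260.6], 0.85, array([0.2878, 0.2816, 0.045 ])), ([350.3, 282.2], 0.67, array([0.5217, 0.125 , 0.045 ])), ([374.1, 235.6], 0.58, array([0.3448, 0.0735, 0.045 ]))]
mat [([253.0, 241.1], 0.95, array([ 0.5501, -0.197 ,  0.    ])), ([369.6, 307.6], 0.45, array([0.5244, 0.1924, 0.    ]))]
notch [([400.8, 309.5], 0.74, array([0.5179, 0.2734, 0.056 ])), ([231.3, 171.6], 0.54, array([ 0.4163, -0.4185,  0.056 ]))]
```

View pics/crop1.png

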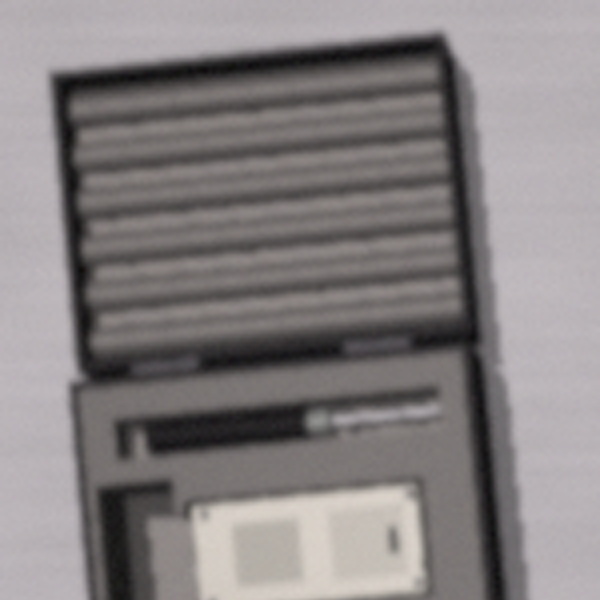

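The crop shows the light grey block, back up (battery door and folded stand), with the notch at its left end. It is the one meant. Next I'll refine its pose from the mask, the scene view and the lid and case edges.

```bash
python3 - <<'E'
from h import *
np.set_printoptions(suppress=True,precision=4)
for cam,px in (("top",(220,211)),("scene",(372,295))):
    im=ctrl.snapshot(cam)
    g=im.astype(int); m=((g.min(2)>150)).astype(np.uint8)
    # brightness mask around meter
    x,y=px; w=np.zeros_like(m); w[y-32:y+32,x-42:x+42]=1
    for thr in (110,130,150):
        mm=((g.mean(2)>thr)*w).astype(np.uint8)
        n,l,s,c=cv2.connectedComponentsWithStats(mm); k=1+np.argmax(s[1:,4])
        cs,_=cv2.findContours((l==k).astype(np.uint8),cv2.RETR_EXTERNAL,cv2.CHAIN_APPROX_NONE)
        P=np.array([at(cam,p[0],.056)[:2] for p in cs[0]],np.float32)
        r=cv2.minAreaRect(P*1000); print(cam,thr,s[k,4],r)
    for r in ctrl.masks_of(cam,"meter")[:3]:
        cs,_=cv2.findContours(r['mask'].astype(np.uint8),cv2.RETR_EXTERNAL,cv2.CHAIN_APPROX_NONE)
        P=np.array([at(cam,p[0],.056)[:2] for p in cs[0]],np.float32); print(' net',cv2.minAreaRect(P*1000))
im=ctrl.snapshot("top")
cv2.imwrite("pics/crop2.png",cv2.resize(im[150:260,140:280,::-1],None,fx=5.4,fy=5.4,interpolation=cv2.INTER_CUBIC))
E
```

```text
top 110 4051 ((524.8648681640625, 193.72299194335938), (126.7137680053711, 178.13333129882812), 4.332131862640381)
top 130 1831 ((515.3400268554688, 205.31478881835938), (70.05136108398438, 147.53042602539062), 11.049592018127441)
top 150 1499 ((517.9691162109375, 195.2657470703125), (57.5910758972168, 123.75411224365234), 5.262187957763672)
 net ((309.9381408691406, 304.1276550292969), (119.05319213867188, 63.50467300415039), 43.984676361083984)
 net ((333.94525146484375, 114.18306732177734), (120.55834197998047, 59.89681625366211), 76.71147155761719)
 net ((518.0895385742188, 192.21255493164062), (63.076229095458984, 126.84890747070312), 4.714146137237549)
scene 110 730 ((522.4241943359375, 194.52743530273438), (57.217166900634766, 120.81419372558594), 5.4933881759643555)
scene 130 655 ((450.7281494140625, 190.69338989257812), (90.09522247314453, 141.10960388183594), 40.942535400390625)Traceback (most recent call last):
  File "<stdin>", line 10, in <module>
    return _wrapfunc(a, 'argmax', axis=axis, out=out, **kwds)
    return bound(*args, **kwds)
ValueError: attempt to get argmax of an empty sequence
```

```bash
cat >> h.py <<'E'
from scipy.spatial.transform import Rotation as Ro
O=np.array([.519,.194,0]); yaw=np.radians(5.2)
cy=np.array([np.cos(yaw),np.sin(yaw),0]); cx=np.array([np.sin(yaw),-np.cos(yaw),0]); cz=np.array([0,0,1.])
def C(x,y,z): return O+(x*cx+y*cy)/1000+cz*z/1000
def toolR(a,mode):
    a=np.radians(a); X=np.cos(a)*cx-np.sin(a)*cz
    Y=-(np.sin(a)*cx+np.cos(a)*cz) if mode=='xz' else cy
    return np.c_[X,Y,np.cross(X,Y)]
def delta(P,R):
    o=ctrl.get_obs(); dr=Ro.from_matrix(R@o['ee_rot'].T).as_rotvec(); dp=(P-o['position'])*1000
    print('turn',dr.round(3),'deg',np.degrees(np.linalg.norm(dr)).round(1),'shift',dp.round(1))
E
python3 - <<'E'
from h import *
np.set_printoptions(suppress=True,precision=3)
for z in (0.15,0.2,0):print('crate rim',[at("top",p,z) for p in ((72,155),(108,350),(78,158),(105,340))])
# heights via scene: rim near corner at scene(533,262)/(450,400)
for z in (0.1,0.15,.2):print(z,[at("scene",p,z) for p in ((530,264),(448,402))])
delta(C(-90,0,170),toolR(50,'xz')); delta(C(-76,0,90),toolR(50,'xz'))
for n,p,z in (("weight",(121,262),0),("spray",(520,212),0)):print(n,at("top",p,z))
E
```

```text
crate rim [array([0.624, 0.458, 0.15 ]), array([0.243, 0.385, 0.15 ]), array([0.618, 0.446, 0.15 ]), array([0.262, 0.391, 0.15 ])]
crate rim [array([0.613, 0.431, 0.2  ]), array([0.253, 0.363, 0.2  ]), array([0.608, 0.42 , 0.2  ]), array([0.271, 0.368, 0.2  ])]
crate rim [array([0.655, 0.538, 0.   ]), array([0.212, 0.454, 0.   ]), array([0.648, 0.524, 0.   ]), array([0.234, 0.461, 0.   ])]
0.1 [array([0.219, 0.455, 0.1  ]), array([0.68 , 0.485, 0.1  ])]
0.15 [array([0.272, 0.462, 0.15 ]), array([0.71, 0.49, 0.15])]
0.2 [array([0.325, 0.468, 0.2  ]), array([0.739, 0.495, 0.2  ])]
turn [-0.696  0.118  0.496] deg 49.4 shift [ 283.2 -217.   -31.8]
turn [-0.696  0.118  0.496] deg 49.4 shift [ 284.4 -231.  -111.8]
weight [0.41  0.425 0.   ]
spray [ 0.517 -0.476  0.   ]
```

jog_arm(series=[[[0,0,0],[30,-20,10],-0.32],[[-0.07,0.012,0.05],[35,-27,0],-0.32],[[-0.07,0.012,0.05],[35,-27,0],-0.32],[[-0.07,0.012,0.05],[35,-27,0],-0.32],[[-0.07,0.012,0.05],[35,-27,0],-0.32],[[-0.07,0.012,0.05],[35,-27,0],-0.32],[[-0.07,0.012,0.05],[35,-27,0],-0.32],[[-0.07,0.012,0.05],[35,-27,0],-0.32],[[-0.07,0.012,0.05],[8,-8,0],-0.32],[[-0.07,0.012,0.05],[0,0,0],-0.32],[[-0.07,0.012,0.05],[0,0,0],-0.32]], grip_force=25)

```text
clock: 2.2
position: [0.5215, 0.2716, 0.2138]
ee_rot: [[0.06, -0.09, 0.994], [-0.662, 0.742, 0.107], [-0.747, -0.664, -0.015]]
wrist_force: [-0.4, -0.3, -0.7]
finger_gap: 0.0566
```

```bash
python3 - <<'E'
from h import *
st(); delta(C(-76,0,90),toolR(50,'xz')); save("scene","s2"); save("wrist","w2"); save("top","t2")
E
```

```text
t 2.2 q [ 38.8  36.4  67.  -34.3 100.6 -56.8] p [0.5215 0.2716 0.2138] gap 0.0566 F [-0.4 -0.3 -0.7]
[[ 0.06  -0.09   0.994]
 [-0.662  0.742  0.107]
 [-0.747 -0.664 -0.015]]
turn [ 0.03  -0.012 -0.016] deg 2.1 shift [  -9.4   -1.9 -123.8]
```

View pics/s2.png

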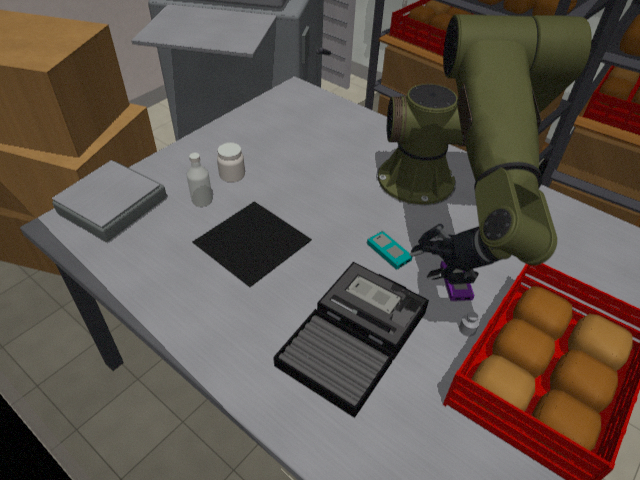

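View pics/w2.png

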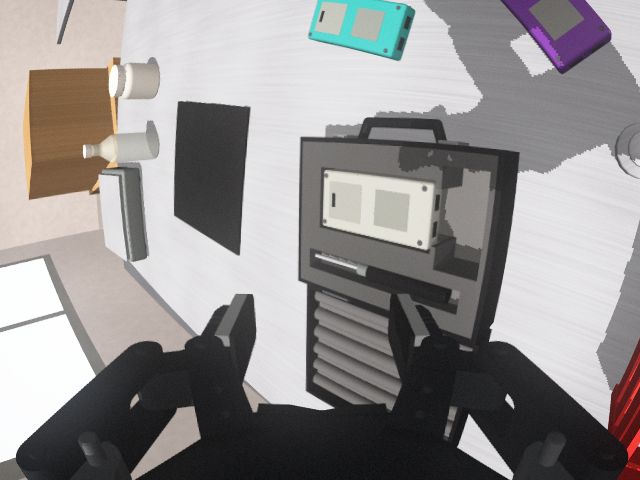

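Wrist view: the meter at about (380,208) with its sockets and notch to the right at (470,230), so the pose is consistent. J4 is limited to -59.7°, so I'll model the kinematics before committing to a tilted regrasp.

```bash
python3 - <<'E'
from h import *
np.set_printoptions(suppress=True,precision=3)
qs=np.radians([[61.73,17.211,87.172,0,75.670,-3.816],[38.8,36.4,67.,-34.3,100.6,-56.8]])
o=ctrl.get_obs(); qs[1]=np.radians(o['qpos'])
def Rq(q,s4,s5,s6): 
    return Ro.from_euler('ZYZYZ',[q[0],q[1]+q[2],s4*q[3],s5*q[4],s6*q[5]]).as_matrix()
for s4 in(1,-1):
  for s6 in (1,-1):
    A=Rq(qs[0],s4,1,s6); B=Rq(qs[1],s4,1,s6)
    R0=np.array([[-4.2e-4,.41395,.9103],[-8.2e-4,.9103,-.41395],[-1,-9e-4,0]])
    print(s4,s6,(A.T@R0).round(2).tolist(),(B.T@o['ee_rot']).round(2).tolist())
E
```

```text
Traceback (most recent call last):
  File "scipy/spatial/transform/_rotation.pyx", line 1413, in scipy.spatial.transform._rotation.Rotation.from_euler
ValueError: Expected axis specification to be a non-empty string of upto 3 characters, got ZYZYZ
```

```bash
python3 - <<'E'
from h import *
np.set_printoptions(suppress=True,precision=3)
o=ctrl.get_obs()
qs=np.radians([[61.73,17.211,87.172,0,75.670,-3.816],o['qpos']])
def Rq(q,s4,s5,s6): 
    return (Ro.from_euler('ZYZ',[q[0],q[1]+q[2],s4*q[3]])*Ro.from_euler('YZ',[s5*q[4],s6*q[5]])).as_matrix()
R0=np.array([[-4.2e-4,.41395,.9103],[-8.2e-4,.9103,-.41395],[-1,-9e-4,0]])
for s4 in(1,-1):
  for s6 in (1,-1):
    A=Rq(qs[0],s4,1,s6); B=Rq(qs[1],s4,1,s6)
    print(s4,s6,(A.T@R0).round(2).tolist(),(B.T@o['ee_rot']).round(2).tolist())
E
```

```text
1 1 [[-0.0, -1.0, -0.0], [-0.0, 0.0, -1.0], [1.0, -0.0, -0.0]] [[-0.0, -1.0, -0.0], [0.0, 0.0, -1.0], [1.0, -0.0, 0.0]]
1 -1 [[-0.0, -0.99, -0.13], [-0.0, 0.13, -0.99], [1.0, -0.0, -0.0]] [[0.0, 0.39, -0.92], [-0.0, 0.92, 0.39], [1.0, -0.0, 0.0]]
-1 1 [[-0.0, -1.0, -0.0], [-0.0, 0.0, -1.0], [1.0, -0.0, -0.0]] [[0.82, -0.56, -0.11], [-0.41, -0.45, -0.8], [0.39, 0.7, -0.6]]
-1 -1 [[-0.0, -0.99, -0.13], [-0.0, 0.13, -0.99], [1.0, -0.0, -0.0]] [[-0.7, -0.19, -0.69], [-0.6, 0.69, 0.41], [0.39, 0.7, -0.6]]
```

jog_arm(series=[[[0.01,-0.004,-0.005],[-3,-1,-41],-0.32],[[0.01,-0.004,-0.005],[-3,-1,-41],-0.32],[[0.01,-0.004,-0.005],[-3,0,-41],-0.32],[[0,0,0],[0,0,0],-0.32]])

```text
clock: 2.75
position: [0.5118, 0.2712, 0.0896]
ee_rot: [[0.059, -0.058, 0.997], [-0.626, 0.775, 0.082], [-0.777, -0.629, 0.009]]
wrist_force: [0.3, -0.6, 0.5]
finger_gap: 0.0563
```

```bash
python3 - <<'E'
from h import *
st(); delta(C(-76,0,90),toolR(50,'xz')); save("scene","s3"); save("wrist","w3")
from scipy.optimize import least_squares
o=ctrl.get_obs(); import json
print(json.dumps([o['qpos'].tolist(),o['position'].tolist()]))
E
cat > crop.py <<'E'
import cv2,sys
f,x0,y0,x1,y1,s,out=sys.argv[1:]; im=cv2.imread(f"pics/{f}.png")[int(y0):int(y1),int(x0):int(x1)]
cv2.imwrite(f"pics/{out}.png",cv2.resize(im,None,fx=float(s),fy=float(s),interpolation=cv2.INTER_CUBIC))
E
python3 crop.py s3 300 200 500 350 4 s3c
```

```text
t 2.75 q [ 38.6  41.5  74.9 -31.8  87.9 -47.7] p [0.5118 0.2712 0.0896] gap 0.0563 F [ 0.3 -0.6  0.5]
[[ 0.059 -0.058  0.997]
 [-0.626  0.775  0.082]
 [-0.777 -0.629  0.009]]
turn [-0.019  0.008  0.008] deg 1.3 shift [ 0.3 -1.6  0.4]
[[38.64507282702432, 41.23311507916591, 74.53746617023904, -31.859716597731882, 88.07985996150687, -47.811759379272324], [0.5141465024224194, 0.27268618050860416, 0.09513996853620482]]
```

View pics/s3c.png

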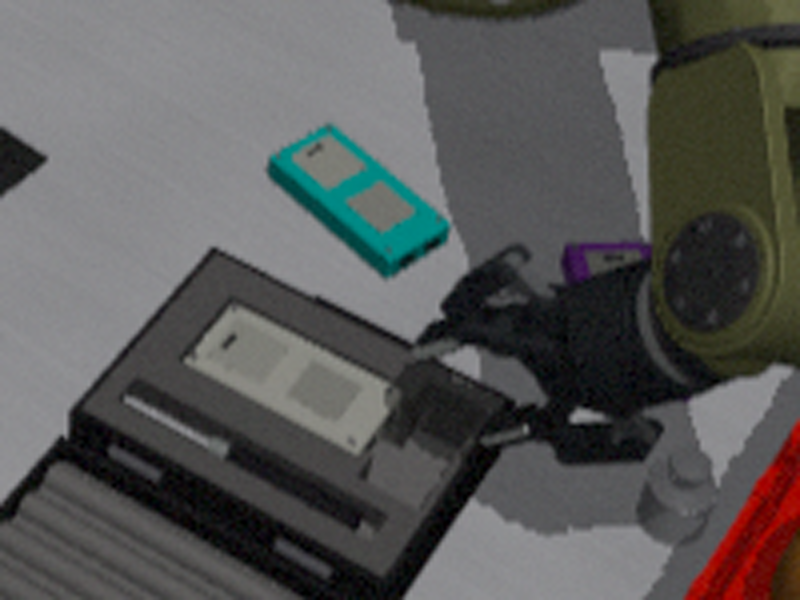

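View pics/w3.png

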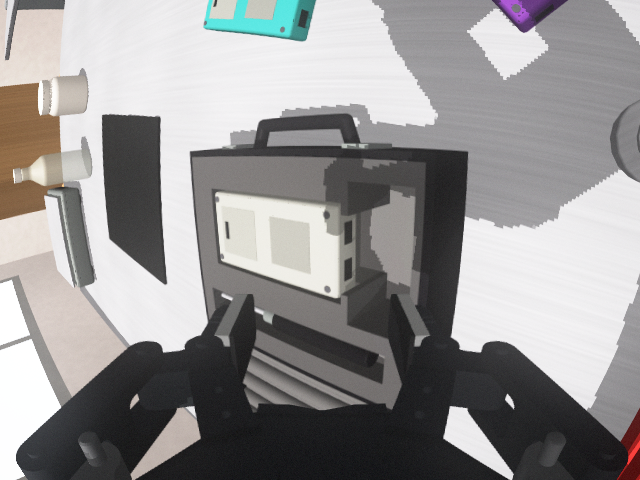

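```bash
cat > fk.py <<'E'
import numpy as np, json
from scipy.spatial.transform import Rotation as Ro
from scipy.optimize import least_squares
M=np.array([[0,-1,0],[0,0,-1],[1,0,0.]])
def fk(q,p):
    a1,h,L1,a3,L2,D=p; q=np.radians(q)
    R=(Ro.from_euler('ZYZ',[q[0],q[1]+q[2],q[3]])*Ro.from_euler('YZ',[q[4],q[5]])).as_matrix()@M
    r=np.array([np.cos(q[0]),np.sin(q[0]),0]); z=np.array([0,0,1.])
    dr=lambda t: np.sin(t)*r+np.cos(t)*z
    s=q[1]+q[2]
    W=a1*r+h*z+L1*dr(q[1])+a3*dr(s-np.pi/2)+L2*dr(s)
    return W+D*R[:,0],R,W
E
python3 - <<'E'
from fk import *; from h import ctrl
import os
S=[([61.7306738,17.2107971,87.1719442,0,75.6701112,-3.81574],[.22758534,.50048133,.20132928]),
([38.64507282702432, 41.23311507916591, 74.53746617023904, -31.859716597731882, 88.07985996150687, -47.811759379272324], [0.5141465024224194, 0.27268618050860416, 0.09513996853620482]),
([38.8,36.4,67.,-34.3,100.6,-56.8],[.5215,.2716,.2138]),([38.6,41.5,74.9,-31.8,87.9,-47.7],[.5118,.2712,.0896])]
o=ctrl.get_obs(); S.append((o['qpos'].tolist(),o['position'].tolist()))
json.dump(S,open('S.json','w'))
f=lambda p: np.concatenate([fk(q,p)[0]-np.array(x) for q,x in S]+[0.001*(p-[0,.3,.4,0,.4,.25])])
r=least_squares(f,[0,.3,.4,0,.4,.25]); print(r.x.round(4),(f(r.x)[:15]*1000).round(1)); json.dump(r.x.tolist(),open('p.json','w'))
E
```

```text
[0.0072 0.1969 0.3355 0.0047 0.4563 0.2055] [ 32.6 -16.6   1.7   0.1  -0.4  -0.2  -1.4   0.5  -1.6   0.8  -0.5   0.2
   0.1  -0.4  -0.2]
```

```bash
cat > fk.py <<'E'
import numpy as np, json
from scipy.spatial.transform import Rotation as Ro
from scipy.optimize import least_squares
M=np.array([[0,-1,0],[0,0,-1],[1,0,0.]])
def fk(q,p):
    a1,h,L1,a3,L2,D,b=p; q=np.radians(q)
    R=(Ro.from_euler('ZYZ',[q[0],q[1]+q[2],q[3]])*Ro.from_euler('YZ',[q[4],q[5]])).as_matrix()@M
    r=np.array([np.cos(q[0]),np.sin(q[0]),0]); z=np.array([0,0,1.]); l=np.cross(z,r)
    dr=lambda t: np.sin(t)*r+np.cos(t)*z
    s=q[1]+q[2]
    W=a1*r+h*z+L1*dr(q[1])+a3*dr(s-np.pi/2)+L2*dr(s)+b*l
    return W+D*R[:,0],R,W
LO=np.array([-173.82,-45.26,13.44,-59.66,0,-146.38]); HI=np.array([173.82,126.66,144.39,239.66,175.72,146.38])
def ik(P,R,p,q0):
    best=None
    for k in range(12):
        s=np.array(q0,float) if k==0 else np.clip(np.array(q0)+np.random.default_rng(k).normal(0,35,6),LO+2,HI-2)
        f=lambda q:(lambda x,Q,_:np.r_[(x-P)*10,(Q-R).ravel()])(*fk(q,p))
        r=least_squares(f,s,bounds=(LO,HI),x_scale=30)
        if best is None or r.cost<best.cost-1e-9: best=r
        if best.cost<1e-7: break
    return best.x,best.cost
E
cat > fit.py <<'E'
from fk import *; from h import ctrl
S=json.load(open('S.json')); o=ctrl.get_obs(); S.append((o['qpos'].tolist(),o['position'].tolist()));json.dump(S,open('S.json','w'))
p0=np.array([0,.3,.4,0,.4,.25,.03])
w=[.2 if len(str(q[0]))<6 else 1 for q,_ in S]
f=lambda p: np.concatenate([w_*(fk(q,p)[0]-np.array(x)) for w_,(q,x) in zip(w,S)]+[0.0005*(p-p0)])
r=least_squares(f,p0); print(r.x.round(4),'res mm',(np.abs(f(r.x)[:-7]).max()*1000).round(2)); json.dump(r.x.tolist(),open('p.json','w'))
E
python3 fit.py
cat > reach.py <<'E'
from h import *; from fk import *
np.set_printoptions(suppress=True,precision=1)
p=json.load(open('p.json')); q0=ctrl.get_obs()['qpos']
print('pinched upright',*ik(C(53,0,140),toolR(90,'xz'),p,q0))
for zz in (115,130):
  for a in (0,15,30,45): 
    for m in (1,-1):
        R=toolR(a,'yy'); R=np.c_[R[:,0],m*R[:,1],m*R[:,2]]
        q,c=ik(C(60,0,zz),R,p,q0); print('regrasp',zz,a,m,q,round(c,6))
E
python3 reach.py
```

```text
[-1.000e-04  2.209e-01  4.239e-01 -4.040e-02  4.475e-01  2.743e-01
  3.660e-02] res mm 0.11
pinched upright [ 11.2  19.6  92.6  -0.   67.9 -84. ] 1.154755246750838e-25
regrasp 115 0 1 [ 34.8  54.6  75.2 -59.7 111.2  47.7] 0.030224
regrasp 115 0 -1 [  34.8   54.6   75.2  -59.7  111.2 -132.3] 0.030224
regrasp 115 15 1 [ 35.2  48.6  80.7 -58.8 102.1  46.8] 0.0
regrasp 115 15 -1 [  35.2   48.6   80.7  -58.8  102.1 -133.2] 0.0
regrasp 115 30 1 [ 33.   41.1  83.6 -50.1  92.7  43.3] 0.0
regrasp 115 30 -1 [  33.    41.1   83.6  -50.1   92.7 -136.7] 0.0
regrasp 115 45 1 [ 29.4  34.1  86.5 -40.5  83.6  37.8] 0.0
regrasp 115 45 -1 [  29.4   34.1   86.5  -40.5   83.6 -142.2] 0.0
regrasp 130 0 1 [ 34.8  53.   75.5 -59.7 111.6  46.6] 0.033326
regrasp 130 0 -1 [  34.8   53.    75.5  -59.7  111.6 -133.4] 0.033326
regrasp 130 15 1 [ 35.2  47.2  80.9 -59.  102.8  45.7] 0.0
regrasp 130 15 -1 [  35.2   47.2   80.9  -59.   102.8 -134.3] 0.0
regrasp 130 30 1 [ 33.   39.9  83.4 -50.1  93.7  42.2] 0.0
regrasp 130 30 -1 [  33.    39.9   83.4  -50.1   93.7 -137.8] 0.0
regrasp 130 45 1 [ 29.4  33.   86.1 -40.4  84.8  36.8] 0.0
regrasp 130 45 -1 [  29.4   33.    86.1  -40.4   84.8 -143.2] 0.0
```

```bash
python3 - <<'E'
from h import *
st(); delta(C(-54,0,63.5),toolR(50,'xz')); delta(C(-32.5,0,38),toolR(50,'xz'))
E
```

```text
t 2.85 q [ 38.6  41.2  74.5 -31.9  88.1 -47.8] p [0.5141 0.2727 0.0951] gap 0.0561 F [-0.4  0.2  0.9]
[[ 0.065 -0.055  0.996]
 [-0.624  0.777  0.083]
 [-0.779 -0.627  0.016]]
turn [-0.022  0.014  0.007] deg 1.6 shift [ -0.  -24.9 -31.6]
turn [-0.022  0.014  0.007] deg 1.6 shift [  1.9 -46.3 -57.1]
```

jog_arm(series=[[[-0.01,0.007,0.003],[0,-8,-10],-0.32],[[-0.01,0.007,0.003],[0,-8,-10],-0.32],[[0,0,0],[0,-8,-10],-0.32],[[0,0,0],[1,-6,-7],-0.32],[[0,0,0],[0,-6,-7],-0.32],[[0,0,0],[0,-5,-6],-0.32],[[0,0,0],[0,-2,-3],-0.32],[[0,0,0],[0,0,0],-0.32]])

```text
clock: 3.65
position: [0.5178, 0.2267, 0.0443]
ee_rot: [[0.062, -0.063, 0.996], [-0.635, 0.767, 0.088], [-0.77, -0.638, 0.008]]
wrist_force: [-0.8, 0.4, -0.1]
finger_gap: 0.0566
```

```bash
python3 - <<'E'
from h import *
save("scene","s4"); save("wrist","w4"); st(); delta(C(-32.5,0,38),toolR(50,'xz')); 
E
python3 crop.py s4 320 220 480 340 5 s4c
```

```text
t 3.75 q [ 35.4  42.6  80.3 -34.1  81.3 -46.7] p [0.518  0.2272 0.0448] gap 0.0566 F [ 0.5 -0.4 -0.2]
[[ 0.063 -0.063  0.996]
 [-0.635  0.768  0.088]
 [-0.77  -0.638  0.008]]
turn [-0.007  0.008  0.002] deg 0.6 shift [-1.9 -0.8 -6.8]
```

View pics/s4c.png

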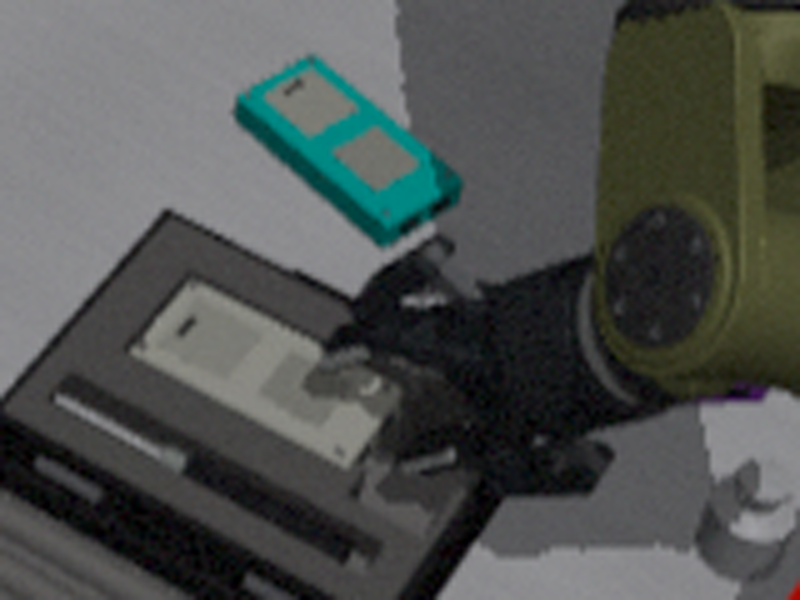

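View pics/w4.png

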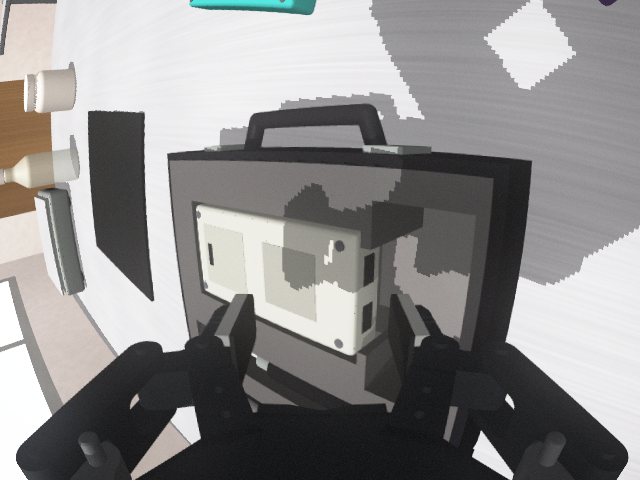

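Scene crop: the upper finger is over the meter at about (350,355) and the lower one is in the notch at about (430,460). There was no contact force. I'll go down the last few mm, then lift along the arc.

jog_arm(series=[[[0,0,0],[-1,0,-5],-0.32],[[0,0,0],[0,-1,-3],-0.32],[[0,0,0],[0,-1,0],-0.32],[[0,0,0],[0,0,8],-0.32],[[0,0,0],[0,0,9],-0.32],[[0,0,0],[0,-1,10],-0.32]])

```text
clock: 4.35
position: [0.5166, 0.2247, 0.0647]
ee_rot: [[0.063, -0.064, 0.996], [-0.635, 0.767, 0.089], [-0.77, -0.638, 0.008]]
wrist_force: [-0.5, -0.5, 1.1]
finger_gap: 0.0563
```

```bash
python3 - <<'E'
from h import *
save("scene","s5"); save("wrist","w5"); st(); delta(C(-32.5,0,38),toolR(50,'xz')); 
E
python3 crop.py s5 320 220 480 340 5 s5c
```

```text
t 4.45 q [ 35.3  40.6  80.5 -34.   82.6 -47.8] p [0.5173 0.225  0.0658] gap 0.0564 F [0.9 0.1 0.2]
[[ 0.065 -0.062  0.996]
 [-0.634  0.768  0.089]
 [-0.771 -0.637  0.01 ]]
turn [-0.008  0.01   0.001] deg 0.7 shift [ -1.3   1.3 -27.8]
```

View pics/s5c.png

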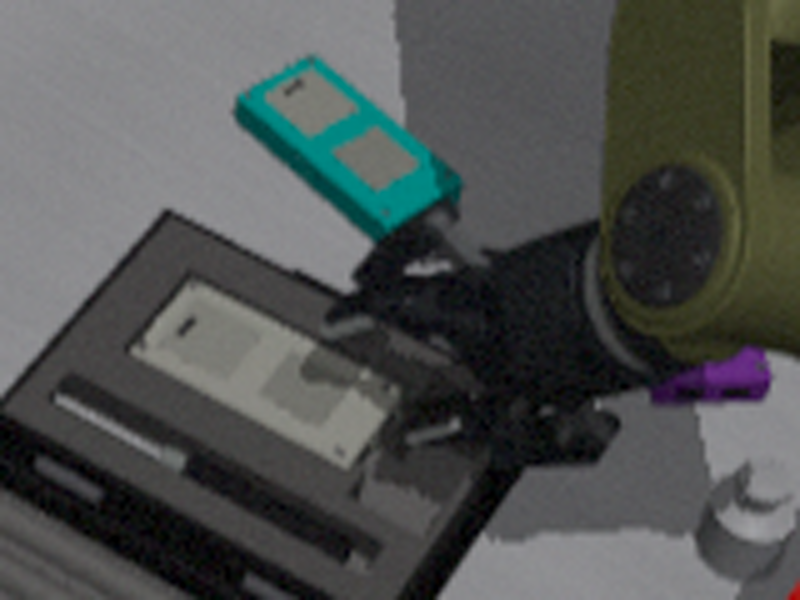

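View pics/w5.png

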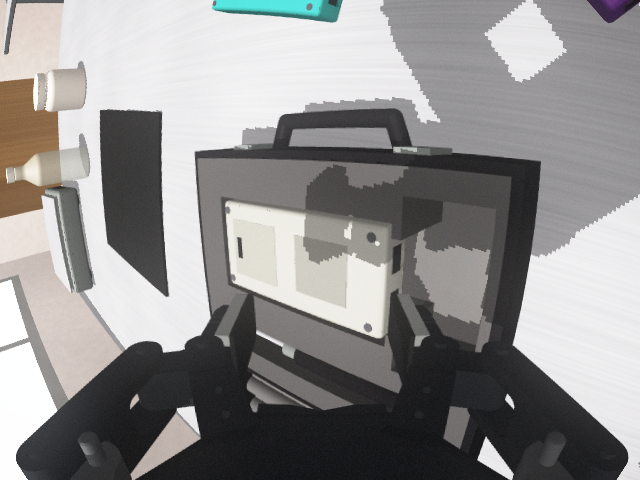

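The meter did not rise, so the lower finger passed in front of its end. I'll work out where the tips really are from the wrist image.

```bash
python3 - <<'E'
from h import *
np.set_printoptions(suppress=True,precision=1)
o=ctrl.get_obs();P=o['position'];R=o['ee_rot']
im=cv2.imread("pics/w5.png")
for r in (0,7,14,21):
  for s in (1,-1):
    q=[proj("wrist",P+R@np.array([-r,s*28,w])/1000) for w in (-11,11)]
    print(r,s,q)
    cv2.line(im,*[tuple(int(v) for v in x) for x in q],((0,255,0),(0,255,255),(255,0,255),(255,255,0))[r//7],1)
# meter outline predicted
for z in (56,34):
    c=[proj("wrist",C(x,y,z)) for x,y in((-62,-30),(-62,30),(62,30),(62,-30))]
    cv2.polylines(im,[np.array(c,np.int32)],True,(0,0,255),1)
cv2.imwrite("pics/w5o.png",im)
E
python3 crop.py w5o 180 170 460 380 2.8 w5c
```

```text
0 1 [array([380.3, 266.2]), array([378. , 306.5])]
0 -1 [array([266.5, 266.3]), array([268.8, 306.6])]
7 1 [array([382.5, 271.2]), array([379.9, 312.6])]
7 -1 [array([264.5, 271.3]), array([267. , 312.7])]
14 1 [array([384.8, 276.6]), array([382. , 319.2])]
14 -1 [array([262.3, 276.7]), array([265. , 319.3])]
21 1 [array([387.3, 282.3]), array([384.2, 326.2])]
21 -1 [array([259.9, 282.4]), array([262.9, 326.3])]
```

View pics/w5c.png

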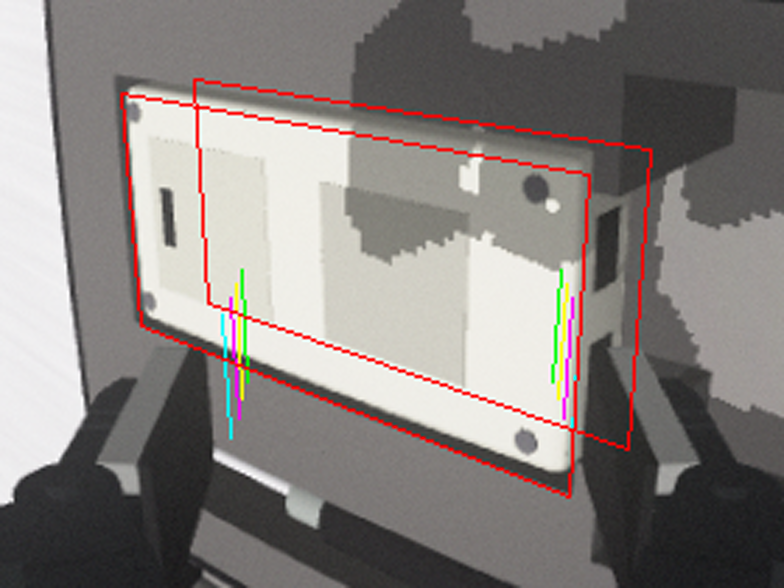

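```bash
python3 crop.py w5 360 260 480 420 5 w5d; python3 crop.py s5 370 260 450 320 9 s5d
```

```text
(no output)
```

View pics/w5d.png

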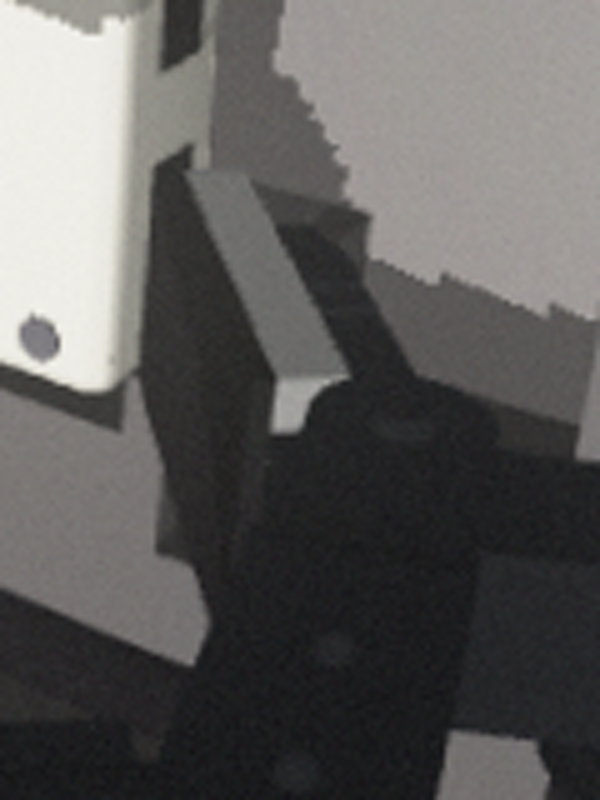

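View pics/s5d.png

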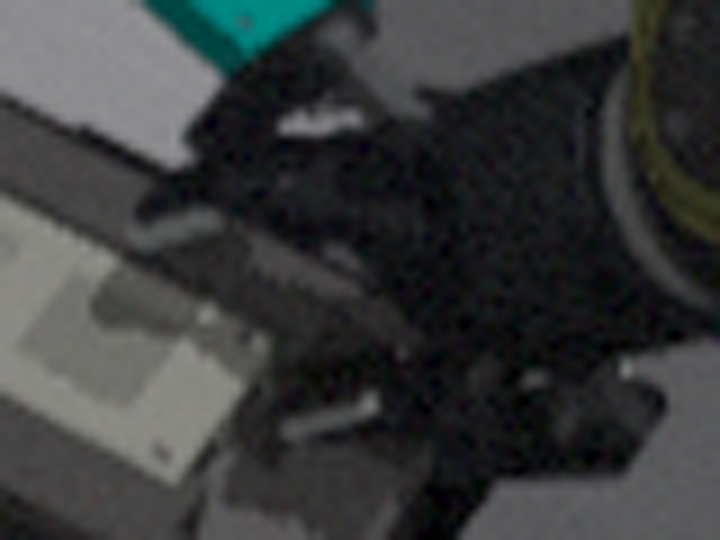

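```bash
python3 - <<'E'
from h import *
np.set_printoptions(suppress=True,precision=1)
o=ctrl.get_obs();P=o['position'];R=o['ee_rot']
for r in (0,7,14,21,28,40):
    print(r,[proj("scene",P+R@np.array([-r,s*28,11])/1000) for s in (1,-1)])
print([proj("scene",C(x,y,56)) for x,y in((-62,-30),(-62,30),(62,30),(62,-30))])
print('case tcp',(P-O)@cx*1000,(P-O)@cy*1000)
E
python3 crop.py s5 330 260 430 330 8 s5e
```

```text
0 [array([389.4, 308. ]), array([375.6, 290.5])]
7 [array([391.3, 307.5]), array([377.4, 289.9])]
14 [array([393.2, 307. ]), array([379.3, 289.3])]
21 [array([395.2, 306.5]), array([381.2, 288.7])]
28 [array([397.1, 306. ]), array([383.1, 288.1])]
40 [array([400.5, 305.1]), array([386.4, 287.1])]
[array([401.5, 296.6]), array([389.7, 312.7]), array([345.8, 289.1]), array([358.4, 274.2])]
case tcp -31.05851099575485 1.144130887858636
```

View pics/s5e.png

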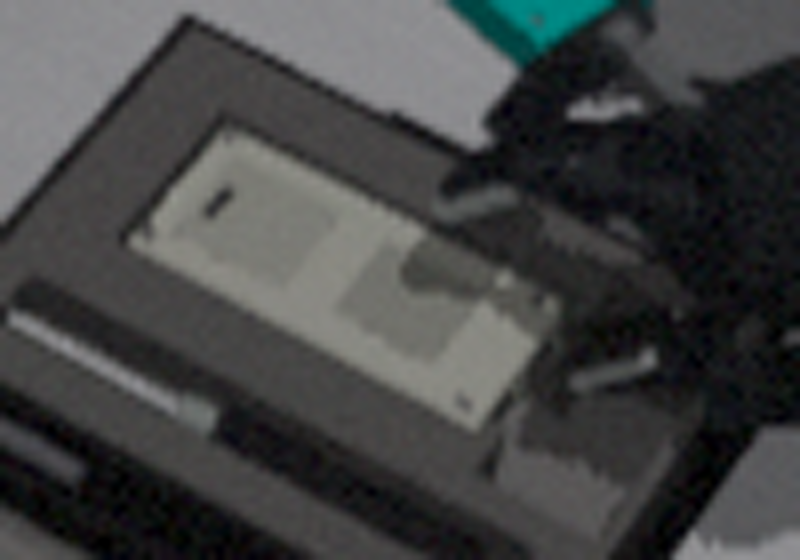

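Both cameras put the pad tips about 30 mm behind the nominal TCP at this opening, not the 7 mm I assumed. I'll back off and enter about 23 mm deeper along the tool axis.

jog_arm(series=[[[0,0,0],[-2,12,0],-0.32],[[0,0,0],[-2,12,0],-0.32],[[0,0,0],[0,0,0],-0.32]])

```text
clock: 4.75
position: [0.5129, 0.2513, 0.0662]
ee_rot: [[0.065, -0.061, 0.996], [-0.633, 0.769, 0.089], [-0.771, -0.636, 0.011]]
wrist_force: [0.2, 0.2, -0.0]
finger_gap: 0.0563
```

```bash
python3 - <<'E'
from h import *
o=ctrl.get_obs();P=o['position'];print('case',(P-O)@cx*1000,(P-O)@cy*1000,P[2])
delta(C(-38,-2,44),toolR(50,'xz'));delta(C(-17,-2,19),toolR(50,'xz'))
E
```

```text
case -57.56965254540574 -0.8440276638565118 0.06621148241543731
turn [-0.009  0.01   0.002] deg 0.8 shift [  0.6 -19.6 -22.2]
turn [-0.009  0.01   0.002] deg 0.8 shift [  2.5 -40.5 -47.2]
```

jog_arm(series=[[[-0.004,0.005,0.001],[0,-7,-8],-0.32],[[-0.004,0.005,0.001],[0,-7,-8],-0.32],[[0,0,0],[1,-7,-8],-0.32],[[0,0,0],[1,-6,-8],-0.32],[[0,0,0],[0,-5,-6],-0.32],[[0,0,0],[0,0,0],-0.32]])

```text
clock: 5.35
position: [0.5158, 0.2227, 0.0299]
ee_rot: [[0.065, -0.069, 0.995], [-0.632, 0.769, 0.095], [-0.772, -0.635, 0.007]]
wrist_force: [-0.2, -0.4, -1.2]
finger_gap: 0.0565
```

```bash
python3 - <<'E'
from h import *
save("scene","s6"); save("wrist","w6")
o=ctrl.get_obs();P=o['position'];print('case',(P-O)@cx*1000,(P-O)@cy*1000,P[2],o['wrist_force'])
delta(C(-17,-2,19),toolR(50,'xz'))
E
python3 crop.py s6 330 240 430 315 8 s6e
```

```text
case -28.085992705344268 -0.7322627591699526 0.029053970557664455 [-0.31301014 11.52199274 14.02834571]
turn [-0.009  0.005 -0.004] deg 0.6 shift [ -0.3 -11.2 -10.1]
```

View pics/s6e.png

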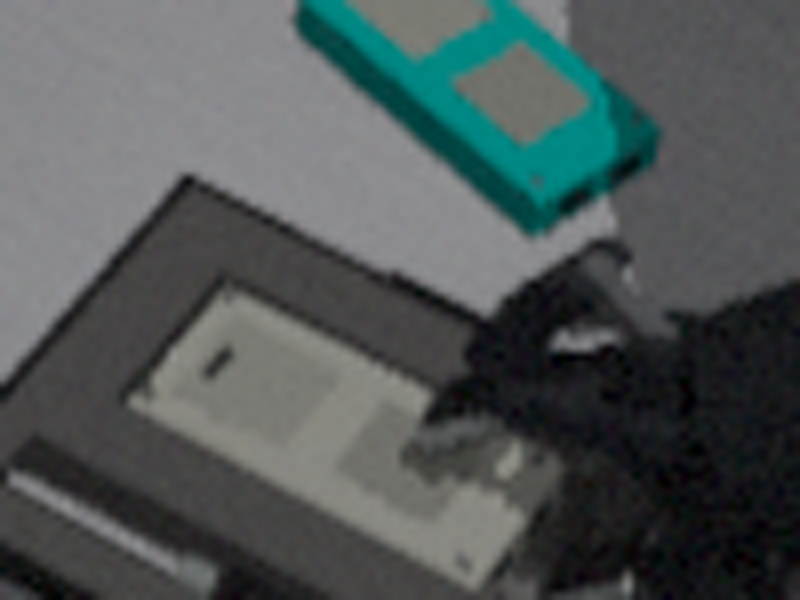

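View pics/w6.png

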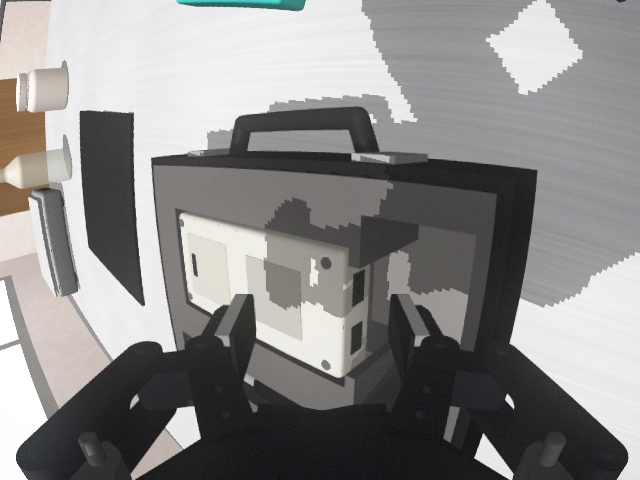

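```bash
python3 - <<'E'
from h import *
np.set_printoptions(suppress=True,precision=1)
o=ctrl.get_obs();P=o['position'];R=o['ee_rot']
c=ctrl.calibration("wrist");Rc=cv2.Rodrigues(c['rvec'])[0]; cam=-Rc.T@c['tvec']
print('cam in tool',R.T@(cam-P)*1000,'axis in tool',R.T@Rc[2])
im=cv2.imread("pics/w6.png")
pr=lambda v: tuple(int(t) for t in proj("wrist",P+R@np.array(v)/1000))
for r,col in((12,(0,255,0)),(30,(0,255,255))):
  for s in (1,-1):
    pts=[pr((-r,s*28,-11)),pr((-r,s*28,11)),pr((-r-22,s*28,11)),pr((-r-22,s*28,-11))]
    cv2.polylines(im,[np.array(pts,np.int32)],True,col,1)
for z in (56,34):
    q=[proj("wrist",C(x,y,z)) for x,y in((-62,-30),(-62,30),(62,30),(62,-30))]
    cv2.polylines(im,[np.array(q,np.int32)],True,(0,0,255),1)
cv2.imwrite("pics/w6o.png",im)
E
python3 crop.py w6o 160 190 460 400 2.6 w6c
```

```text
cam in tool [-170.9   -0.8  -72.5] axis in tool [ 1.  -0.   0.3]
```

View pics/w6c.png

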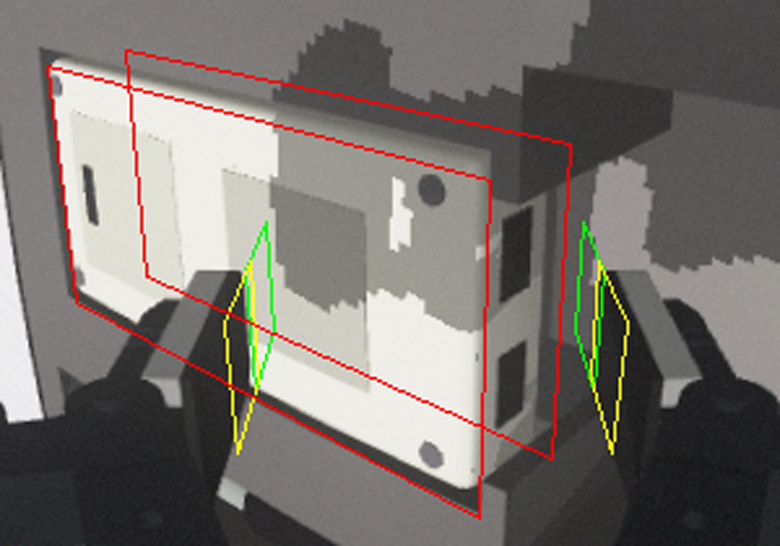

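The resisting force of 18 N runs exactly along -tool x: the gripper's palm corner has met the case edge, so an open-jaw entry can't go deep enough. I'll change the plan. I'll hook with shut fingers (jaw axis along case y, steeper), raise the meter upright against the closed end, then regrasp it by its sides from the same direction. Backing out first.

jog_arm(series=[[[0,0,0],[-1,8,10],-0.32],[[0,0,0],[-1,16,19],-0.32],[[0,0,0],[-2,16,19],-0.32],[[0,0,0],[-2,16,19],0.3],[[0,0,0],[-1,10,19],1],[[0,0,0],[0,0,19],1],[[0,0,0],[0,0,0],1]])

```text
clock: 6.15
position: [0.5073, 0.2877, 0.1363]
ee_rot: [[0.057, -0.07, 0.996], [-0.637, 0.766, 0.09], [-0.769, -0.639, -0.001]]
wrist_force: [-0.7, 0.1, 0.7]
finger_gap: 0.0005
```

```bash
python3 - <<'E'
from h import *; from fk import *
np.set_printoptions(suppress=True,precision=1)
p=json.load(open('p.json')); o=ctrl.get_obs(); P=o['position'];q0=o['qpos']
print('case',(P-O)@cx*1000,(P-O)@cy*1000,P[2],q0,o['finger_gap'])
R=toolR(65,'yy')
for m in (1,-1):
    Rm=np.c_[R[:,0],m*R[:,1],m*R[:,2]]; print(m,ik(C(-100,-1,125),Rm,p,q0)); delta(C(-100,-1,125),Rm)
    print(ik(C(-67,-1,15),Rm,p,q0))
E
```

```text
case -94.42048022295681 -3.165849829692798 0.13632815218477676 [ 40.1  39.8  71.4 -31.7  93.7 -50. ] 0.0004582520707770443
1 (array([ 36.1,  34.5,  76.4, -21.4,  83.1,  36.1]), np.float64(1.0960016384317356e-23))
turn [ 0.3 -0.8 -1.3] deg 90.9 shift [  1.7   5.8 -11.3]
(array([ 33.5,  40.4,  83.1, -23.2,  70.6,  38.9]), np.float64(2.6061246540638947e-21))
-1 (array([  36.1,   34.5,   76.4,  -21.4,   83.1, -143.9]), np.float64(2.288939575112259e-19))
turn [0.1 0.9 1.3] deg 90.9 shift [  1.7   5.8 -11.3]
(array([  33.5,   40.4,   83.1,  -23.2,   70.6, -141.1]), np.float64(3.754784253177099e-18))
```

```bash
python3 - <<'E'
from h import *
delta(C(-100,-1,125),toolR(65,'yy')); save("scene","s7"); save("wrist","w7")
E
python3 crop.py s7 330 200 490 320 5 s7e
```

```text
turn [ 0.277 -0.822 -1.329] deg 90.9 shift [  1.7   5.8 -11.3]
```

View pics/w7.png

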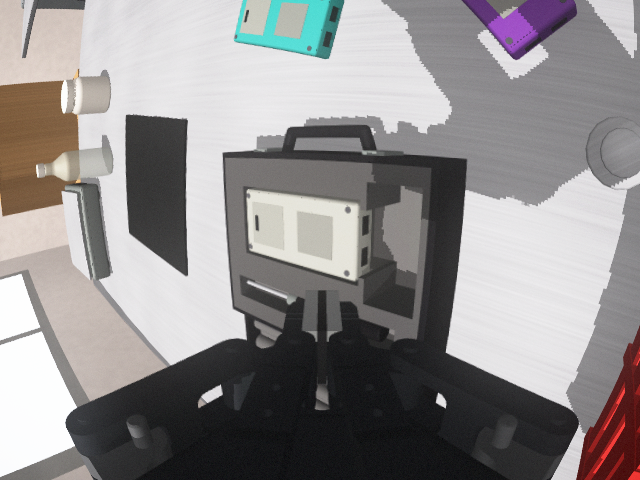

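```bash
python3 - <<'E'
from h import *
np.set_printoptions(suppress=True,precision=1)
o=ctrl.get_obs();P=o['position'];R=o['ee_rot']
for cam,f in(("scene","s7"),("wrist","w7")):
    im=cv2.imread(f"pics/{f}.png")
    for r in (0,10,20,30,40):
        print(cam,r,[proj(cam,P+R@np.array([-r,0,w])/1000) for w in (-11,0,11)])
        a,b=[tuple(int(round(v)) for v in proj(cam,P+R@np.array([-r,0,w])/1000)) for w in (-11,11)]
        cv2.line(im,a,b,(0,255-5*r,255),1)
    cv2.imwrite(f"pics/{f}o.png",im)
E
python3 crop.py s7o 360 220 460 295 8 s7e;python3 crop.py w7o 260 230 400 335 5.5 w7e
```

```text
scene 0 [array([415.3, 286.1]), array([413.1, 289.1]), array([410.9, 292.2])]
scene 10 [array([418.3, 285.2]), array([416.1, 288.3]), array([413.9, 291.3])]
scene 20 [array([421.4, 284.3]), array([419.2, 287.4]), array([417. , 290.5])]
scene 30 [array([424.5, 283.5]), array([422.3, 286.5]), array([420.1, 289.7])]
scene 40 [array([427.6, 282.6]), array([425.4, 285.7]), array([423.2, 288.8])]
wrist 0 [array([323.4, 266.5]), array([323.4, 287.2]), array([323.4, 307. ])]
wrist 10 [array([323.5, 273.8]), array([323.5, 295.4]), array([323.4, 316. ])]
wrist 20 [array([323.6, 281.9]), array([323.6, 304.6]), array([323.5, 325.9])]
wrist 30 [array([323.7, 291.1]), array([323.7, 314.7]), array([323.6, 336.9])]
wrist 40 [array([323.8, 301.3]), array([323.8, 326.1]), array([323.7, 349.1])]
```

View pics/s7e.png

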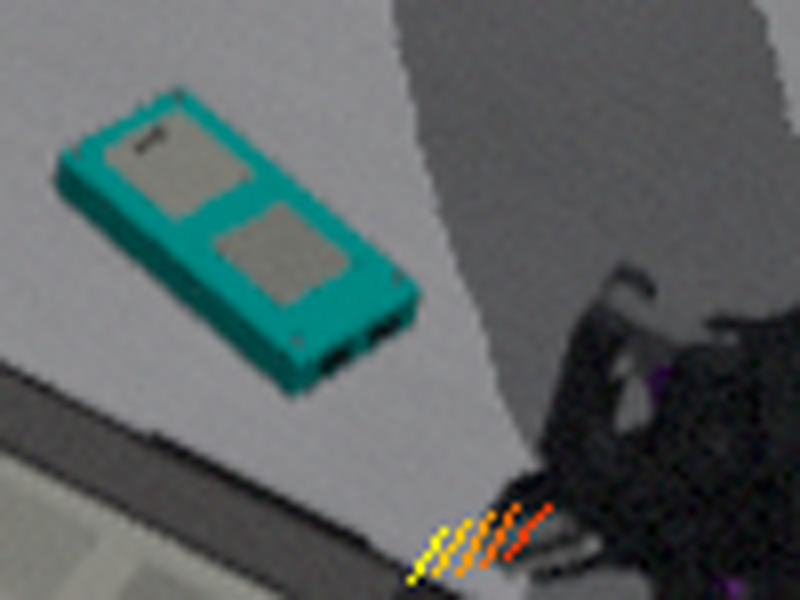

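View pics/w7e.png

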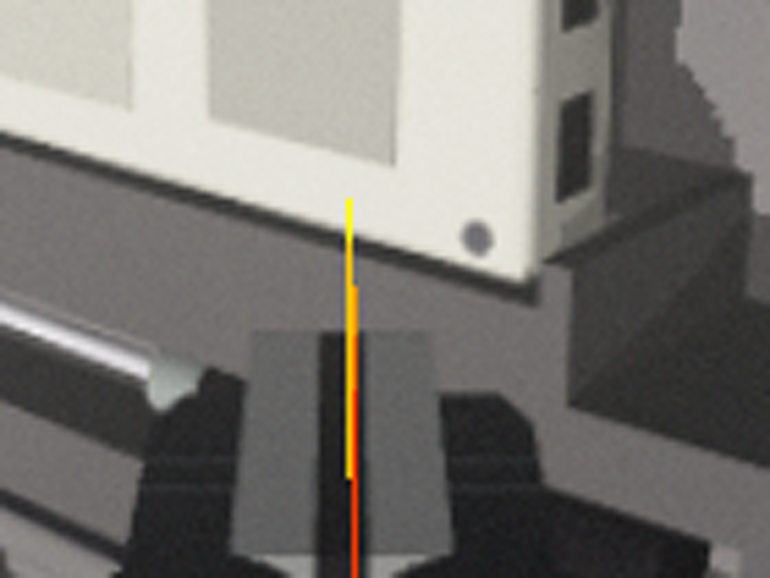

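jog_arm(series=[[[0.025,-0.075,-0.121],[0,0,0],1],[[0.025,-0.075,-0.121],[0,0,0],1],[[0.025,-0.075,-0.121],[0,0,0],1],[[0.025,-0.075,-0.121],[0,0,0],1],[[0.025,-0.075,-0.121],[0,0,0],1],[[0.025,-0.075,-0.121],[0,0,0],1],[[0.025,-0.075,-0.121],[0,0,0],1],[[0.025,-0.075,-0.121],[0,0,0],1],[[0.025,-0.075,-0.121],[0,0,0],1],[[0.025,-0.075,-0.121],[0,0,0],1],[[0.025,-0.075,-0.121],[0,0,0],1],[[0,0,0],[0,0,0],1]])

```text
clock: 7.45
position: [0.5019, 0.2791, 0.1146]
ee_rot: [[0.014, 1.0, 0.024], [-0.411, 0.028, -0.911], [-0.911, 0.003, 0.411]]
wrist_force: [-0.6, -0.1, 0.6]
finger_gap: 0.0001
```

```bash
cat >> h.py <<'E'
def cs():
    o=ctrl.get_obs();P=o['position'];R=o['ee_rot'];X=R[:,0]
    print('t',round(o['clock'],2),'case',((P-O)@cx*1000).round(1),((P-O)@cy*1000).round(1),(P[2]*1000).round(1),'a',np.degrees(np.arctan2(-X[2],X@cx)).round(1),'side',np.degrees(X@cy).round(1),'F case',np.round([o['wrist_force']@cx,o['wrist_force']@cy,o['wrist_force'][2]],1),'gap',round(o['finger_gap']*1000,1),'J4',o['qpos'][3].round(1))
E
python3 - <<'E'
from h import *
cs(); delta(C(-82,-2,60),toolR(65,'yy'))
E
```

```text
t 7.45 case -86.3 -9.4 114.6 a 65.7 side -1.3 F case [ 0.1 -0.6  0.6] gap 0.1 J4 -20.4
turn [-0.013  0.002  0.063] deg 3.7 shift [  7.7  -3.6 -54.6]
```

jog_arm(series=[[[-0.004,0,0.02],[3,-1,-18],1],[[-0.004,0,0.02],[3,-1,-18],1],[[-0.004,0,0.02],[2,-1,-18],1],[[0,0,0],[0,0,-15],1],[[0,0,0],[0,0,-15],1],[[0,0,0],[0,0,-10],1],[[0,0,0],[0,0,-2],1],[[0,0,0],[0,0,0],1]])

```text
clock: 8.25
position: [0.5109, 0.2706, 0.014]
ee_rot: [[0.034, 0.994, 0.101], [-0.434, 0.105, -0.895], [-0.9, -0.013, 0.435]]
wrist_force: [0.1, -0.7, 0.5]
finger_gap: 0.0003
```

```bash
python3 - <<'E'
from h import *
cs(); save("scene","s8"); save("wrist","w8"); cs()
E
python3 crop.py s8 340 230 460 320 6.5 s8e
```

```text
t 8.25 case -77.0 -1.2 14.0 a 64.2 side -0.3 F case [0.7 0.1 0.5] gap 0.3 J4 -23.3
t 8.35 case -77.3 -1.2 13.8 a 64.3 side -0.3 F case [4.9 1.2 3.7] gap 0.3 J4 -23.3
```

View pics/s8e.png

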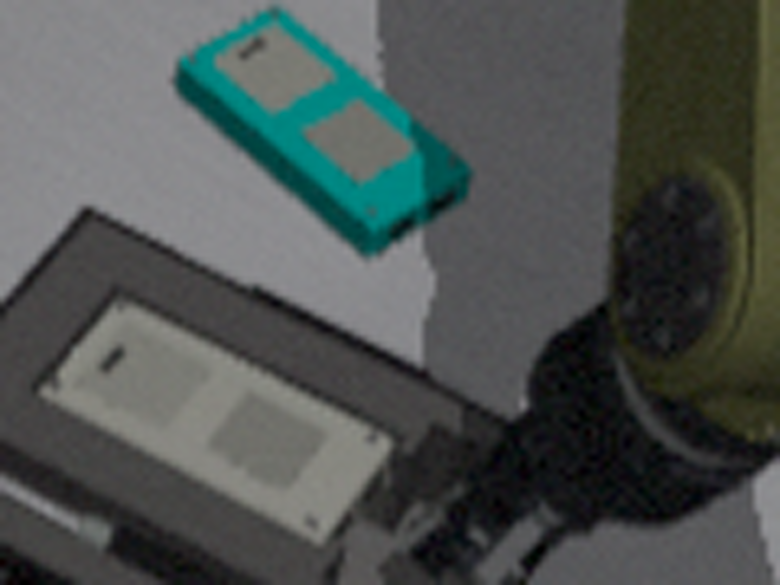

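View pics/w8.png

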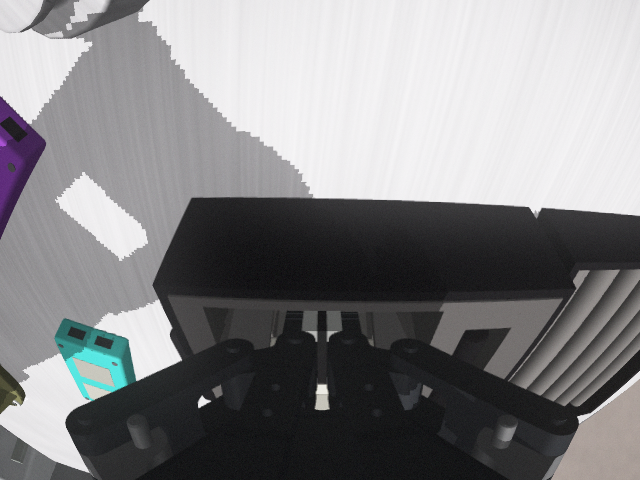

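jog_arm(series=[[[0,0,0],[0,-6,1],1],[[0,0,0],[0,-5,0],1],[[0,0,0],[0,-2,0],1],[[0,0,0],[0,0,7],1],[[0,0,0],[0,0,8],1],[[0,0,0],[0,0,8],1]])

```text
clock: 8.95
position: [0.5099, 0.2568, 0.0376]
ee_rot: [[0.032, 0.994, 0.103], [-0.433, 0.107, -0.895], [-0.901, -0.016, 0.434]]
wrist_force: [-0.9, 0.7, 0.1]
finger_gap: -0.0002
```

```bash
python3 - <<'E'
from h import *
cs(); save("scene","s9"); save("wrist","w9"); cs()
E
python3 crop.py s9 340 230 460 320 6.5 s9e
```

```text
t 8.95 case -63.4 -3.4 37.6 a 64.3 side -0.4 F case [-0.8 -0.8  0.1] gap -0.2 J4 -23.3
t 9.05 case -63.8 -2.8 38.5 a 64.3 side -0.3 F case [0.3 0.1 0.7] gap 0.1 J4 -23.3
```

View pics/s9e.png

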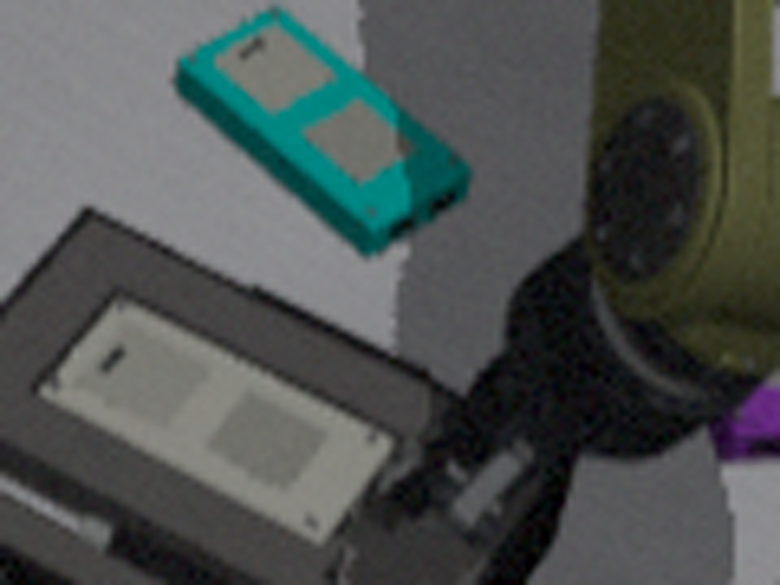

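View pics/w9.png

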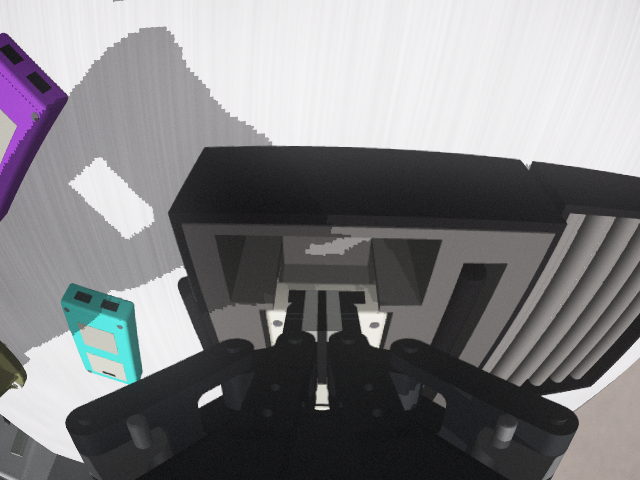

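Pictures and the missing contact agree: the real fingertips sit about 29 mm behind the reported TCP, along the tool axis. In all planning I'll use tip = TCP − 29 mm·tool x. I'll back off 16 mm and enter along the tool axis to the right depth.

jog_arm(series=[[[0,0,0],[-1,8,1],1],[[0,0,0],[-1,8,0],1],[[0,0,0],[0,-5,-10],1],[[0,0,0],[0,-5,-10],1],[[0,0,0],[1,-5,-10],1],[[0,0,0],[0,-4,-8],1],[[0,0,0],[0,-2,-5],1],[[0,0,0],[0,0,0],1]])

```text
clock: 9.85
position: [0.5081, 0.2511, -0.0093]
ee_rot: [[0.031, 0.994, 0.104], [-0.434, 0.107, -0.895], [-0.901, -0.017, 0.434]]
wrist_force: [0.0, -0.3, 0.7]
finger_gap: 0.0001
```

```bash
python3 - <<'E'
from h import *
cs(); save("scene","s10"); save("wrist","w10"); cs(); delta(C(-55,-2,-11),toolR(64,'yy'))
E
python3 crop.py s10 340 230 460 320 6.5 s10e
```

```text
t 9.85 case -57.8 -5.7 -9.3 a 64.2 side -0.5 F case [0.3 0.  0.7] gap 0.1 J4 -24.1
t 9.95 case -58.4 -5.2 -8.3 a 64.3 side -0.4 F case [-0.  -0.8 -0.4] gap -0.1 J4 -24.1
turn [-0.003 -0.016 -0.017] deg 1.3 shift [ 3.5 -3.1 -2.7]
```

View pics/s10e.png

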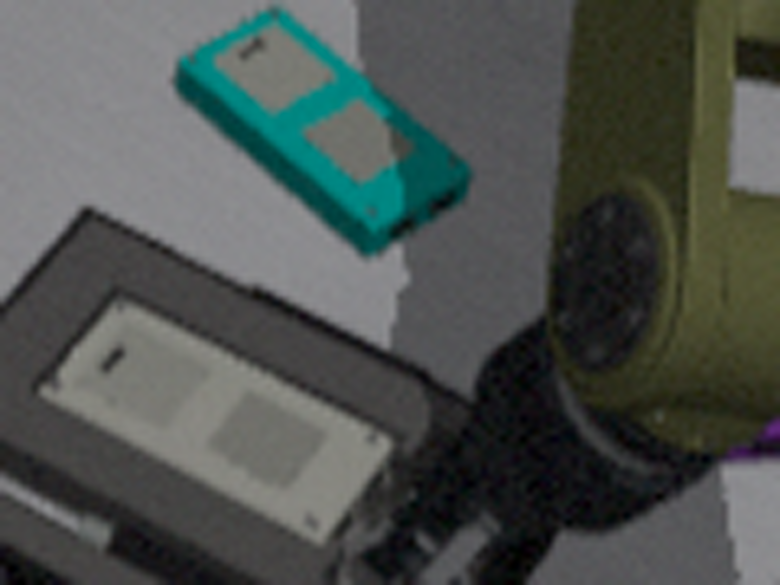

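View pics/w10.png

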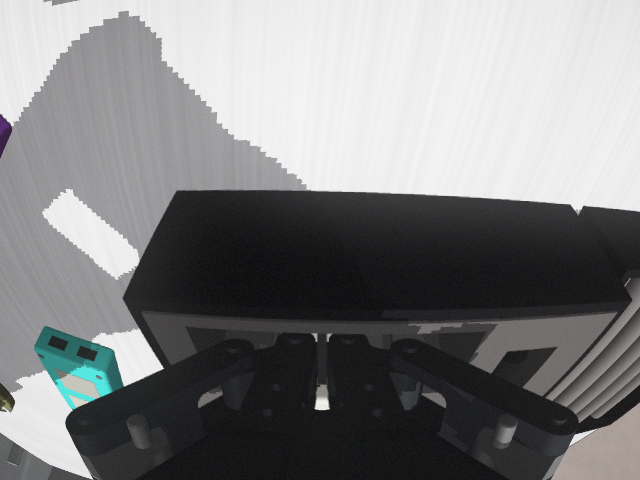

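jog_arm(series=[[[0,0,0],[2,-4,-2],1],[[0,0,0],[2,-4,-1],1],[[0,0,0],[0,-1,5],1],[[0,0,0],[0,0,8],1],[[0,0,0],[0,0,8],1],[[0,0,0],[0,0,8],1]])

```text
clock: 10.55
position: [0.5131, 0.2448, 0.0196]
ee_rot: [[0.035, 0.994, 0.104], [-0.428, 0.109, -0.897], [-0.903, -0.013, 0.429]]
wrist_force: [-0.5, 0.9, -1.4]
finger_gap: 0.0001
```

```bash
python3 - <<'E'
from h import *
cs(); save("scene","s11"); save("wrist","w11"); cs()
E
python3 crop.py s11 340 230 460 320 6.5 s11e
```

```text
t 10.55 case -51.1 -1.2 19.6 a 64.6 side -0.2 F case [-1.  -0.4 -1.4] gap 0.1 J4 -23.8
t 10.65 case -51.2 -0.7 20.3 a 64.6 side -0.1 F case [-2.5 -0.5 -0.7] gap 0.1 J4 -23.8
```

View pics/s11e.png

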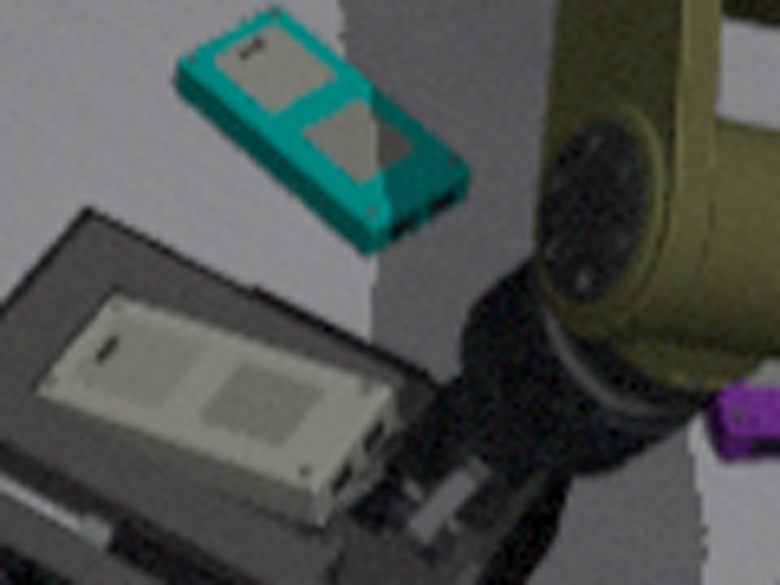

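View pics/w11.png

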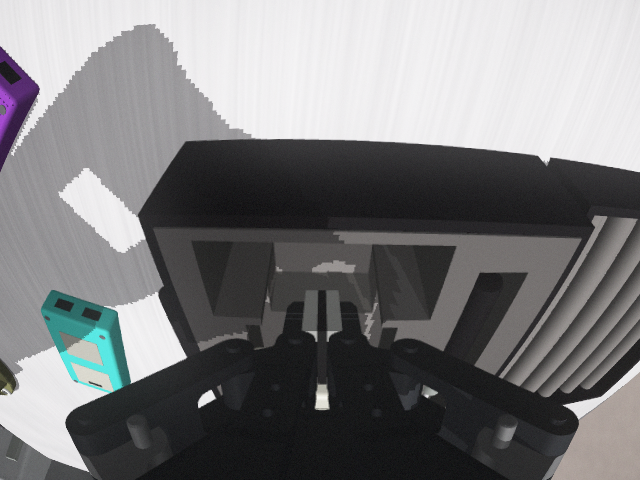

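The head end is rising on the shut fingers: its end face and sockets are now visible at (350,450) in the crop. I'll continue along the arc about the closed end.

jog_arm(series=[[[0,0,0],[0,-1,7],1],[[0,0,0],[0,-1,7],1],[[0,0,0],[0,-1,7],1],[[0,0,0],[0,-2,7],1],[[0,0,0],[0,-2,7],1],[[0,0,0],[1,-3,7],1],[[0,0,0],[0,-3,7],1],[[0,0,0],[0,-4,7],1]])

```text
clock: 11.45
position: [0.5141, 0.2259, 0.0794]
ee_rot: [[0.034, 0.994, 0.104], [-0.428, 0.108, -0.897], [-0.903, -0.013, 0.429]]
wrist_force: [1.0, 0.5, -1.1]
finger_gap: -0.0003
```

```bash
python3 - <<'E'
from h import *
cs(); save("scene","s12"); save("top","t12"); cs()
E
python3 crop.py s12 330 200 460 300 6 s12e
```

```text
t 11.45 case -32.2 -2.0 79.4 a 64.6 side -0.3 F case [-0.4  1.1 -1.1] gap -0.3 J4 -23.5
t 11.55 case -32.2 -1.5 80.0 a 64.6 side -0.2 F case [-2.1  0.1  0.2] gap 0.1 J4 -23.5
```

View pics/s12e.png

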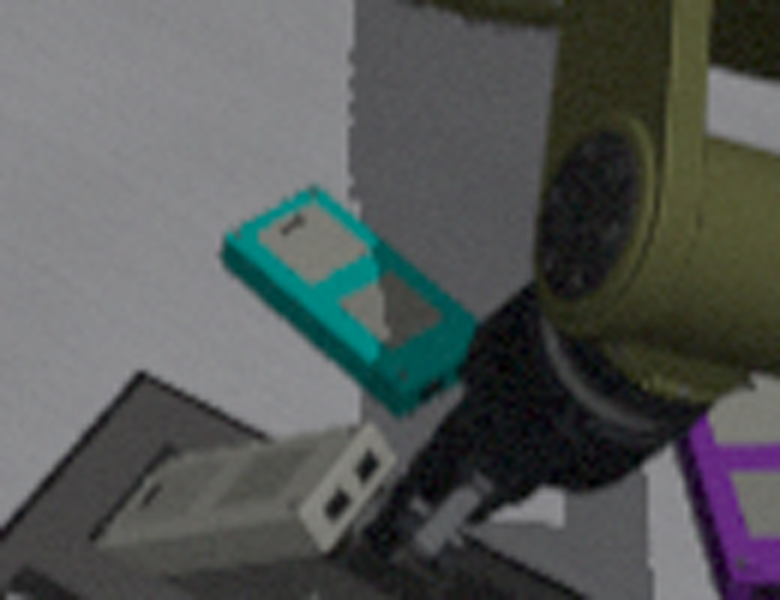

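jog_arm(series=[[[0,0,0],[0,-5,5],1],[[0,0,0],[1,-6,5],1],[[0,0,0],[0,-6,5],1],[[0,0,0],[1,-6,4],1],[[0,0,0],[0,-6,3],1],[[0,0,0],[1,-6,3],1],[[0,0,0],[0,-6,2],1],[[0,0,0],[1,-6,2],1]])

```text
clock: 12.35
position: [0.5185, 0.1749, 0.1111]
ee_rot: [[0.035, 0.994, 0.103], [-0.428, 0.108, -0.897], [-0.903, -0.013, 0.429]]
wrist_force: [-0.2, 0.0, -0.4]
finger_gap: -0.0001
```

```bash
python3 - <<'E'
from h import *
cs(); save("scene","s13"); save("top","t13"); cs()
E
python3 crop.py s13 330 200 460 300 6 s13e
```

```text
t 12.35 case 19.0 -2.2 111.1 a 64.6 side -0.2 F case [-0.1 -0.2 -0.4] gap -0.1 J4 -24.4
t 12.45 case 19.2 -2.0 111.3 a 64.6 side -0.2 F case [-0.6  0.5  0. ] gap 0.2 J4 -24.4
```

View pics/s13e.png

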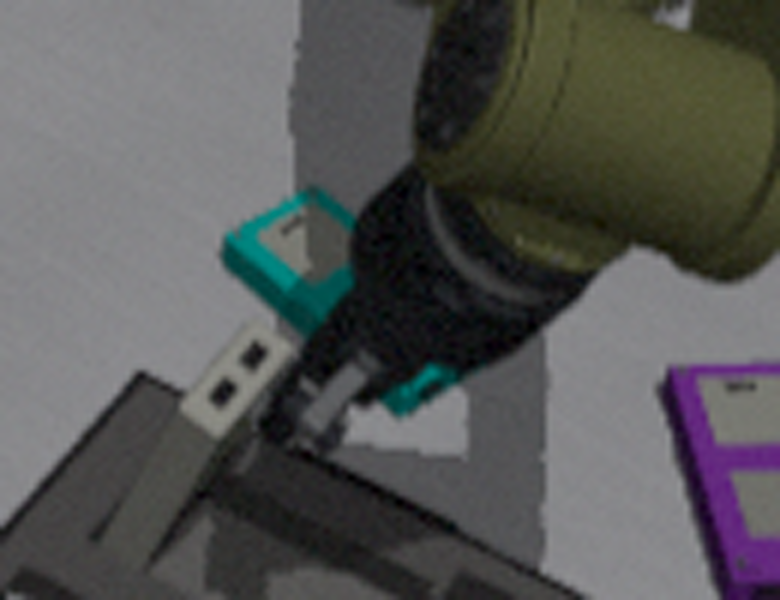

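jog_arm(series=[[[0,0,0],[0,-5,2],1],[[0,0,0],[1,-5,1],1],[[0,0,0],[0,-5,0],1],[[0,0,0],[1,-4,0],1],[[0,0,0],[0,-3,0],1],[[0,0,0],[0,0,0],1]])

```text
clock: 13.05
position: [0.5207, 0.1507, 0.114]
ee_rot: [[0.034, 0.994, 0.103], [-0.428, 0.108, -0.897], [-0.903, -0.013, 0.43]]
wrist_force: [0.4, -0.5, 0.2]
finger_gap: 0.0002
```

```bash
python3 - <<'E'
from h import *
cs(); save("scene","s14"); save("top","t14"); cs()
E
python3 crop.py s14 310 190 440 290 6 s14e; python3 crop.py t14 170 160 290 260 6 t14e
```

```text
t 13.05 case 43.3 -2.2 114.0 a 64.5 side -0.3 F case [0.6 0.4 0.2] gap 0.2 J4 -24.9
t 13.15 case 42.9 -2.2 114.0 a 64.5 side -0.2 F case [-0.2 -0.4  0.1] gap 0.0 J4 -24.9
```

View pics/s14e.png

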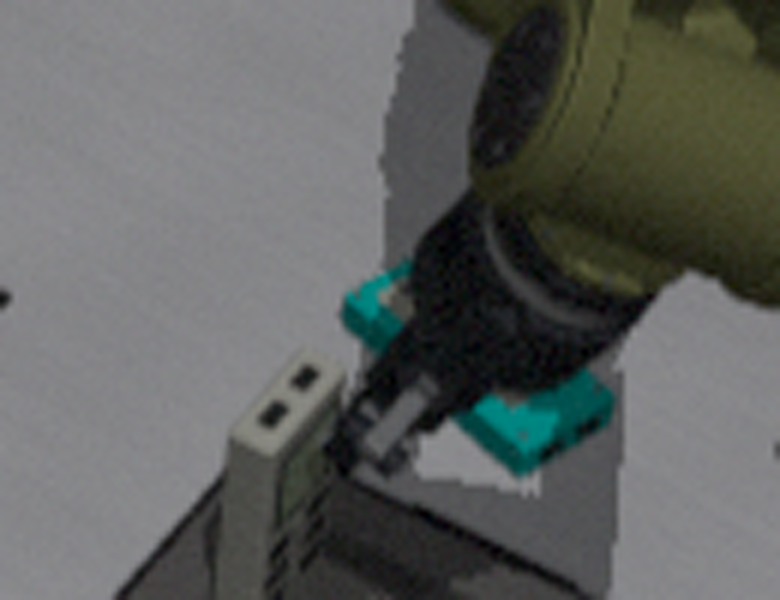

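View pics/t14e.png

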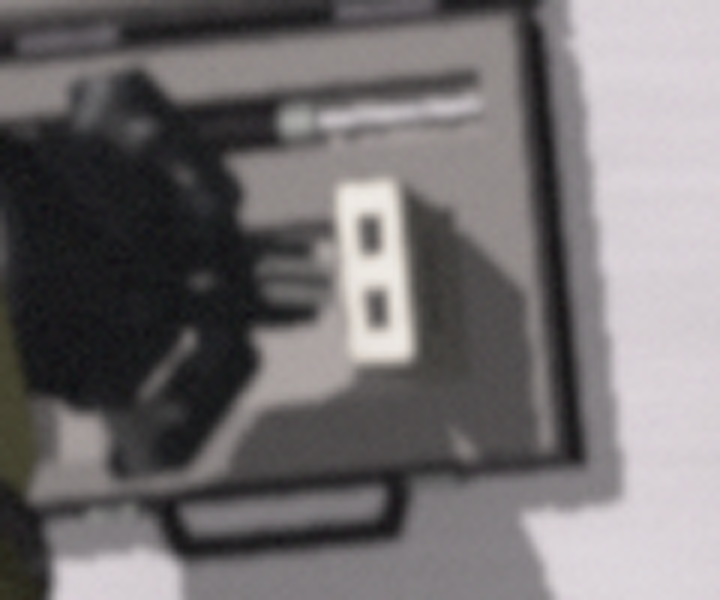

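Upright: screen and keys face the gripper, and the head end face shows at top pixel (232.5,205). I'll measure it and work out the regrasp.

```bash
cat fit.py >/dev/null; python3 - <<'E'
from h import *; from fk import *
np.set_printoptions(suppress=True,precision=1)
c=lambda p:(((p-O)@cx*1000).round(1),((p-O)@cy*1000).round(1))
for q in ((375,270),(337,183),(398,180),(413,357),(352,362)): print(c(at("top",np.array(q)/6+[170,160],.158)))
r=ctrl.mark_of("top","meter_head");print([(x['xy'],x['score'],c(at("top",x['xy'],.158))) for x in r[:2]])
p=json.load(open('p.json')); q0=ctrl.get_obs()['qpos']
for a in (30,35,40):
  for tz in (100,108):
   R=toolR(a,'yy'); TCP=C(60,-2,tz)+R[:,0]*.029
   print(a,tz,ik(TCP,R,p,q0))
E
```

```text
(np.float64(53.6), np.float64(-1.8))
(np.float64(44.0), np.float64(27.4))
(np.float64(63.7), np.float64(26.4))
(np.float64(63.1), np.float64(-30.9))
(np.float64(43.4), np.float64(-30.6))
[([228.0, 289.2], 0.95, (np.float64(29.7), np.float64(-162.6))), ([231.6, 203.4], 0.61, (np.float64(52.1), np.float64(1.5)))]
30 100 (array([ 31. ,  42.4,  86.4, -51.2,  88.9,  45.4]), np.float64(7.298648456069551e-26))
30 108 (array([ 31. ,  41.6,  86.4, -51.2,  89.4,  44.8]), np.float64(1.3064739761507414e-24))
35 100 (array([ 30.1,  40.1,  87.3, -48.2,  85.7,  43.8]), np.float64(1.856789059383734e-30))
35 108 (array([ 30.1,  39.4,  87.3, -48.1,  86.2,  43.2]), np.float64(1.791331515398873e-30))
40 100 (array([ 28.9,  38. ,  88.3, -45. ,  82.4,  41.9]), np.float64(1.006408793905502e-20))
40 108 (array([ 28.9,  37.3,  88.2, -45. ,  83. ,  41.3]), np.float64(1.0467208011335616e-20))
```

jog_arm(series=[[[0,0,0],[-1,12,0],1],[[0,0,0],[-2,16,0],1],[[-0.13,-0.012,0],[-2,20,5],0],[[-0.13,-0.012,0],[0,8,10],-1],[[-0.13,-0.012,0],[0,0,10],-1],[[-0.13,-0.012,0],[0,0,5],-1],[[0,0,0],[0,0,0],-1],[[0,0,0],[0,0,0],-1]])

```text
clock: 14.0
position: [0.5139, 0.2191, 0.1455]
ee_rot: [[0.082, 0.994, 0.067], [-0.827, 0.105, -0.552], [-0.555, -0.01, 0.831]]
wrist_force: [-0.0, 0.4, 0.6]
finger_gap: 0.0848
```

```bash
python3 - <<'E'
from h import *
cs(); save("scene","s15"); save("wrist","w15"); cs(); delta(C(9,-2,127),toolR(35,'yy'))
E
python3 crop.py s15 310 190 440 290 6 s15e
```

```text
t 14.0 case -25.5 -2.8 145.5 a 33.7 side 0.4 F case [-0.4  0.   0.6] gap 84.8 J4 -44.6
t 14.1 case -24.5 -2.8 146.0 a 33.7 side 0.3 F case [ 1.   0.5 -0.3] gap 85.5 J4 -44.7
turn [ 0.023 -0.008 -0.014] deg 1.6 shift [  3.8 -33.3 -19. ]
```

View pics/s15e.png

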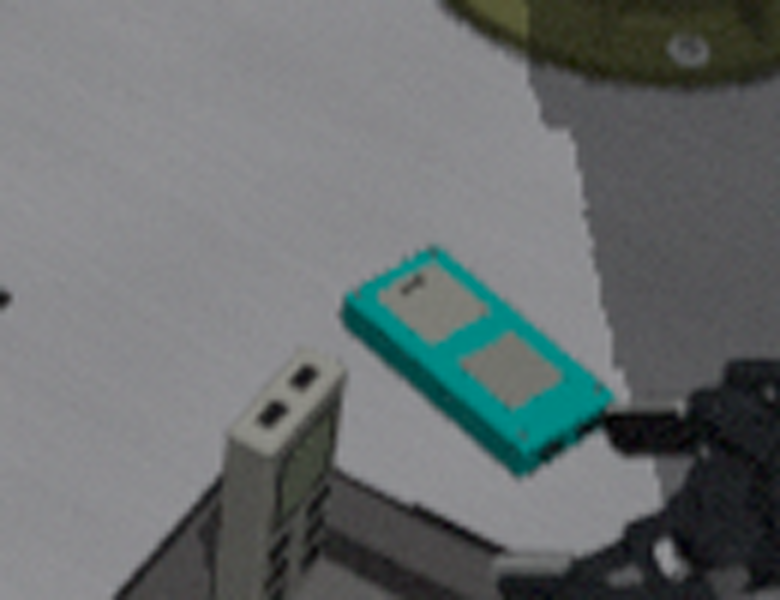

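View pics/w15.png

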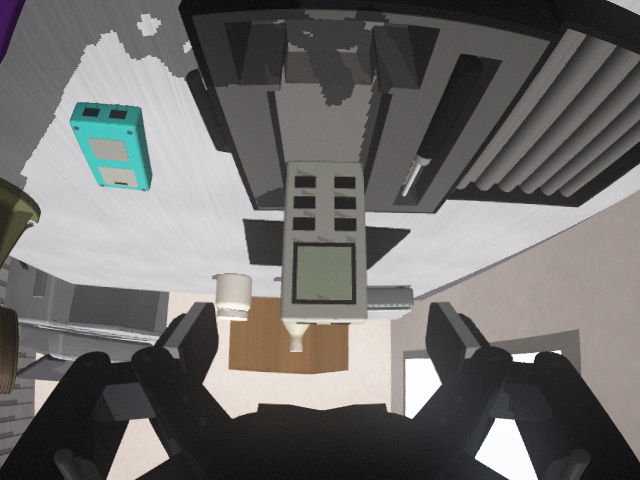

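The meter stands upright by itself, centred between the open pads (wrist view, about (325,240)). I'll advance along the tool axis.

jog_arm(series=[[[0,0,0],[2,-16,-11],-1],[[0,0,0],[2,-18,-12],-1],[[0,0,0],[2,-18,-12],-1],[[0,0,0],[2,-16,-11],-1],[[0,0,0],[1,-14,-9],-1],[[0,0,0],[1,-10,-7],-1],[[0,0,0],[0,-4,-3],-1],[[0,0,0],[0,0,0],-1]])

```text
clock: 14.9
position: [0.526, 0.1164, 0.0839]
ee_rot: [[0.08, 0.995, 0.053], [-0.816, 0.096, -0.571], [-0.573, 0.002, 0.82]]
wrist_force: [-0.3, -0.5, -0.5]
finger_gap: 0.0853
```

```bash
python3 - <<'E'
from h import *
cs(); save("scene","s16"); save("wrist","w16"); save("top","t16"); cs(); delta(C(83,-2,75),toolR(34,'yy'))
E
python3 crop.py s16 310 190 440 290 6 s16e;  python3 crop.py t16 170 160 290 260 6 t16e
```

```text
t 14.9 case 77.9 -0.1 83.9 a 35.0 side 0.3 F case [ 0.4 -0.3 -0.5] gap 85.3 J4 -48.1
t 15.05 case 76.9 0.1 84.1 a 34.9 side 0.4 F case [0.  0.6 0.3] gap 85.3 J4 -48.2
turn [-0.017  0.001 -0.007] deg 1.0 shift [-1.6 -6.3 -9.1]
```

View pics/s16e.png

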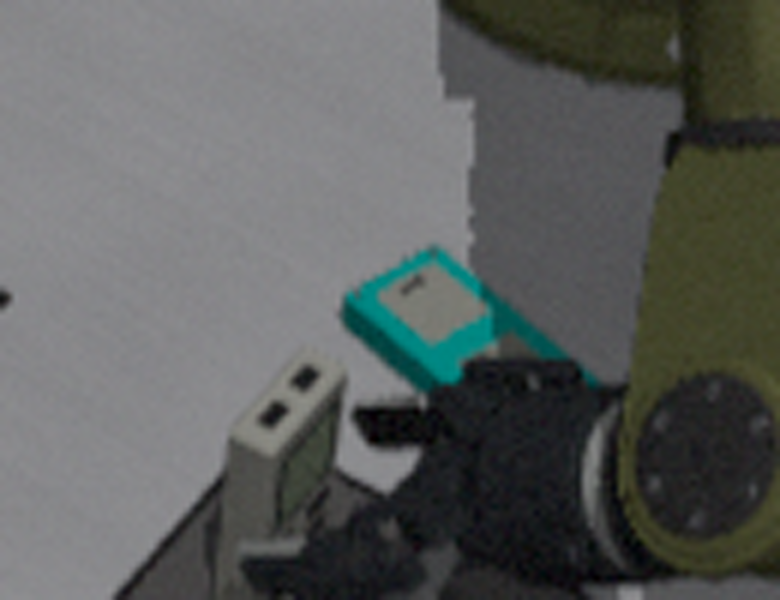

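View pics/w16.png

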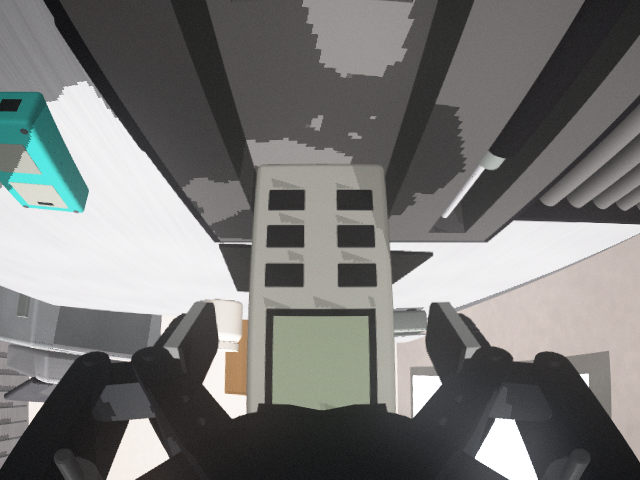

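View pics/t16e.png

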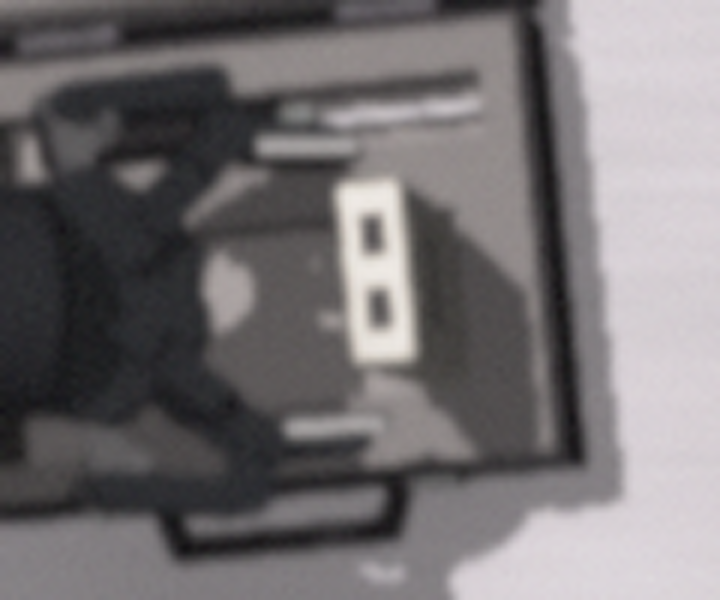

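```bash
python3 - <<'E'
from h import *
c=lambda p:(((p-O)@cx*1000).round(1),((p-O)@cy*1000).round(1))
for q in ((355,148),(382,425),(255,148),(283,430)): print(c(at("top",np.array(q)/6+[170,160],.110)))
E
```

```text
(np.float64(41.8), np.float64(45.7))
(np.float64(42.2), np.float64(-48.8))
(np.float64(8.0), np.float64(49.1))
(np.float64(8.6), np.float64(-47.2))
```

jog_arm(series=[[[0,0,0],[-1,-3,-4],-1],[[0,0,0],[-1,-3,-4],-1],[[0,0,0],[0,0,0],-1],[[0,0,0],[0,0,0],-0.3],[[0,0,0],[0,0,0],0],[[0,0,0],[0,0,0],1],[[0,0,0],[0,0,0],1],[[0,0,0],[0,0,0],1]], grip_force=60)

```text
clock: 15.85
position: [0.524, 0.1129, 0.0761]
ee_rot: [[0.084, 0.995, 0.054], [-0.815, 0.099, -0.571], [-0.574, 0.004, 0.819]]
wrist_force: [-0.0, 0.6, 0.9]
finger_gap: 0.0581
```

```bash
python3 - <<'E'
from h import *
cs(); save("scene","s17"); save("wrist","w17"); save("top","t17"); cs()
E
python3 crop.py s17 310 190 440 290 6 s17e;  python3 crop.py t17 170 160 290 260 6 t17e
```

```text
t 15.85 case 81.2 -2.4 76.1 a 35.0 side 0.5 F case [-0.6  0.   0.9] gap 58.1 J4 -48.4
t 16.0 case 81.3 -2.4 76.1 a 35.0 side 0.5 F case [-1.8 -0.9  0.5] gap 58.9 J4 -48.4
```

View pics/s17e.png

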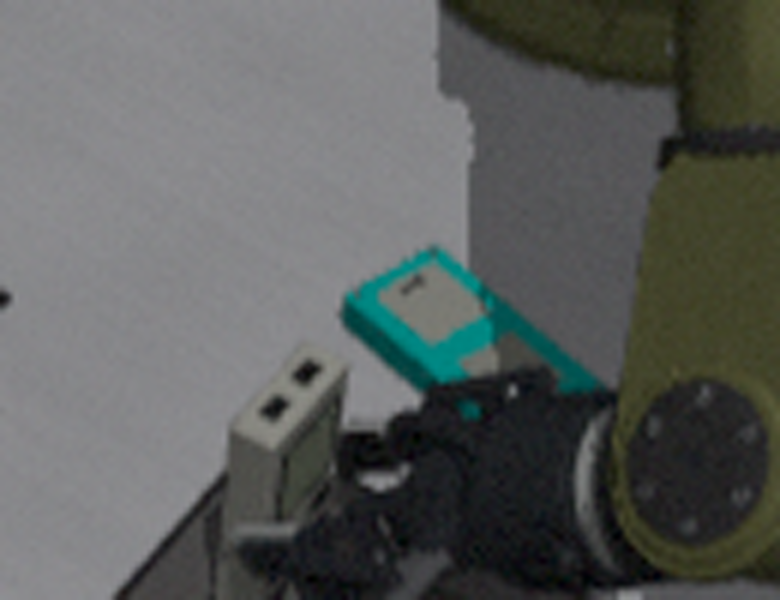

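View pics/w17.png

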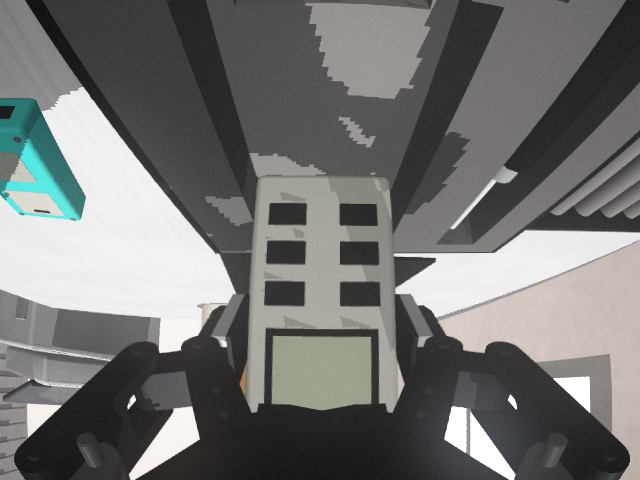

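View pics/t17e.png

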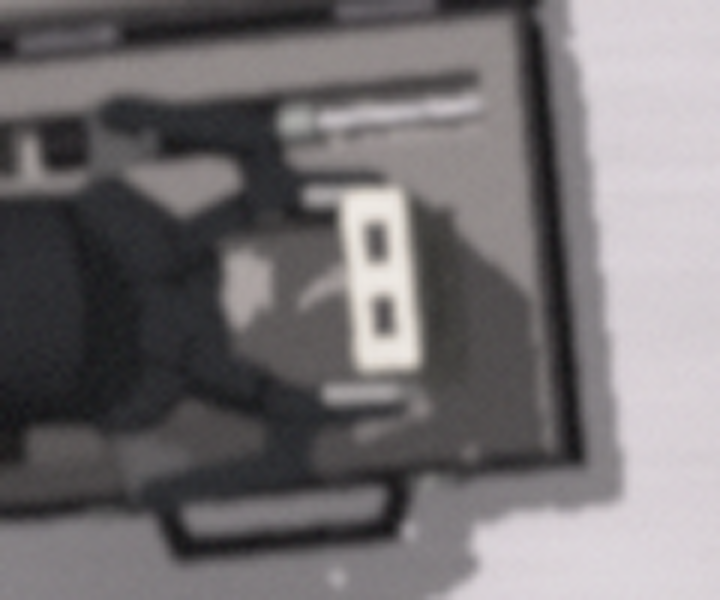

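Firmly gripped (gap 58.9 mm, pads on both sides, screen towards the palm). I'll work out reach for the turn and the placing.

```bash
python3 - <<'E'
from h import *; from fk import *
np.set_printoptions(suppress=True,precision=1)
import pickle
p=json.load(open('p.json')); o=ctrl.get_obs(); q0=o['qpos'];P=o['position'];R=o['ee_rot']
print('fk err mm',(fk(q0,p)[0]-P)*1000)
v=R.T@(C(53.5,-1.8,96)-P); pickle.dump((v,R,cy),open('grasp.pkl','wb'));print('v',v*1000)
M=np.array([.550,-.198,.017])
R1=Ro.from_rotvec(cy*np.pi/2).as_matrix()@R
for psi in (-60,-30,-10,0,20,40,60,90,120):
    Rf=Ro.from_rotvec([0,0,np.radians(psi)]).as_matrix()@R1
    print(psi,'place',*ik(M-Rf@v,Rf,p,[-20,40,85,0,60,0]), 'TCP',(M-Rf@v)*1000)
E
```

```text
fk err mm [ 0.1  0.1 -0.1]
v [-34.2   0.9   0.4]
-60 place [-36.3  34.5 102.8  52.5  43.  -21.2] 3.972639770411856e-30 TCP [ 565.9 -186.1  -10.8]
-30 place [-36.9  40.8  90.8  39.4  62.5 -35.2] 1.4265093708625285e-27 TCP [ 557.8 -179.7  -10.8]
-10 place [-35.3  45.2  82.5  31.3  73.9 -45.2] 1.8354144749707548e-26 TCP [ 551.1 -178.1  -10.8]
0 place [-34.1  47.3  78.5  27.2  79.1 -50.5] 1.6343435023102849e-25 TCP [ 547.6 -178.2  -10.8]
20 place [-31.2  51.   71.4  19.   87.7 -62.2] 8.254089325210634e-23 TCP [ 541.  -180.2  -10.8]
40 place [-27.7  53.7  66.2  10.3  93.7 -75.3] 1.7085336352214165e-22 TCP [ 535.5 -184.4  -10.8]
60 place [-23.9  55.   63.7   1.1  96.3 -89.3] 6.882593246841745e-20 TCP [ 531.7 -190.2  -10.8]
90 place [ -18.3   53.9   65.7  -12.7   93.1 -110.4] 1.5473161914450101e-30 TCP [ 530.2 -200.4  -10.8]
120 place [ -13.5   49.7   73.8  -25.3   82.5 -129.3] 1.7573326935999844e-17 TCP [ 534.1 -209.9  -10.8]
```

jog_arm(series=[[[0,0,0],[0,0,5],1],[[0,0,0],[0,0,8],1],[[0,0,0],[0,0,12],1],[[0,0,0],[0,0,12],1]])

```text
clock: 16.4
position: [0.5236, 0.1124, 0.1141]
ee_rot: [[0.082, 0.995, 0.056], [-0.815, 0.099, -0.571], [-0.573, 0.001, 0.819]]
wrist_force: [0.0, -0.6, -2.0]
finger_gap: 0.0583
```

```bash
python3 - <<'E'
from h import *
cs(); save("scene","s18"); save("wrist","w18"); cs()
E
python3 crop.py s18 310 180 440 280 6 s18e
```

```text
t 16.4 case 81.6 -2.8 114.1 a 35.0 side 0.5 F case [ 0.6 -0.  -2. ] gap 58.3 J4 -48.2
t 16.5 case 81.3 -2.1 115.1 a 35.1 side 0.6 F case [ 0.2 -0.3 -1.8] gap 58.4 J4 -48.2
```

View pics/s18e.png

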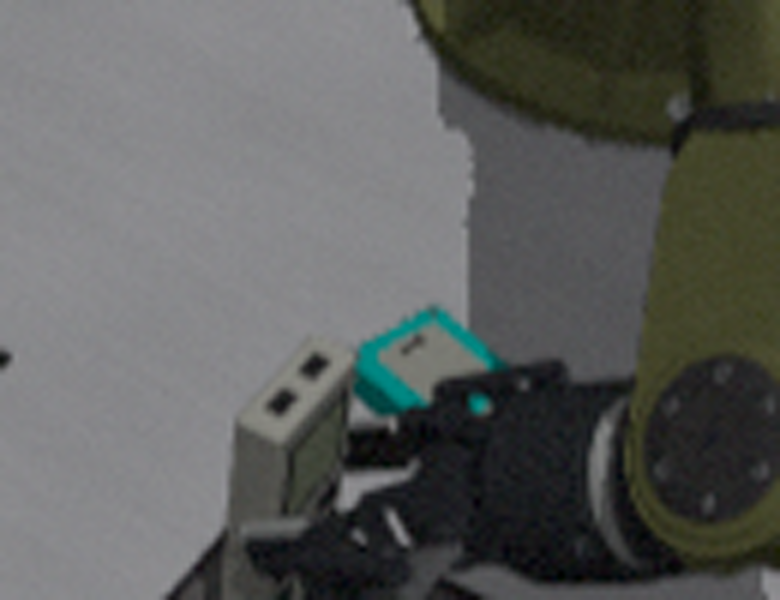

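View pics/w18.png

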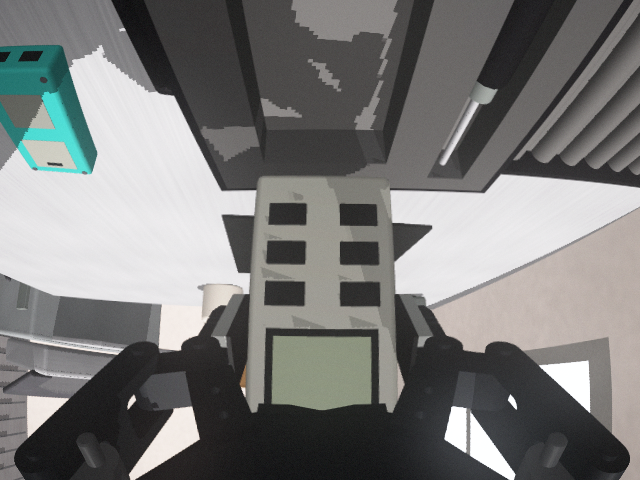

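jog_arm(series=[[[0,0,0],[0,0,20],1],[[0,0,0],[0,0,25],1],[[0,0,0],[0,0,25],1],[[0.06,0.005,0],[1,-10,18],1],[[0.11,0.01,0],[2,-20,5],1],[[0.11,0.01,0],[2,-20,0],1],[[0.11,0.01,0],[2,-20,0],1],[[0.11,0.01,0],[2,-20,0],1],[[0.11,0.01,0],[2,-20,0],1],[[0.11,0.01,0],[2,-20,0],1],[[0.11,0.01,0],[2,-20,0],1],[[0.11,0.01,0],[2,-20,0],1],[[0.11,0.01,0],[2,-20,0],1],[[0.11,0.01,0],[2,-20,0],1],[[0,0,0],[0,-10,0],1],[[0,0,0],[0,0,0],1]], grip_force=80)

```text
clock: 18.1
position: [0.5425, -0.1161, 0.2144]
ee_rot: [[0.006, 0.996, 0.092], [0.245, 0.088, -0.965], [-0.969, 0.028, -0.244]]
wrist_force: [0.6, -0.2, -2.8]
finger_gap: 0.0579
```

```bash
cat > tgt.py <<'E'
from h import *; import pickle
v,R0,c=pickle.load(open('grasp.pkl','rb')); Rf=Ro.from_rotvec(c*np.pi/2).as_matrix()@R0
o=ctrl.get_obs(); P=o['position'];R=o['ee_rot']
def tgt(h,x=.550,y=-.198): delta(np.array([x,y,h])-Rf@v,Rf)
print('t',o['clock'],'meter est',(P+R@v).round(4),'gap',o['finger_gap'].round(4),'F',o['wrist_force'].round(1),'q',o['qpos'].round(0))
E
python3 - <<'E'
from tgt import *
tgt(.06); tgt(.017)
save("scene","s19"); save("wrist","w19"); save("top","t19")
E
```

```text
Traceback (most recent call last):
  File "tgt.py", line 5, in <module>
    print('t',o['clock'],'meter est',(P+R@v).round(4),'gap',o['finger_gap'].round(4),'F',o['wrist_force'].round(1),'q',o['qpos'].round(0))
                                                            ^^^^^^^^^^^^^^^^^^^^^
AttributeError: 'float' object has no attribute 'round'
```

```bash
sed -i "s/o\['finger_gap'\].round(4)/round(o['finger_gap'],4)/" tgt.py
python3 - <<'E'
from tgt import *
tgt(.06); tgt(.017)
save("scene","s19"); save("wrist","w19")
E
```

```text
t 18.1 meter est [ 0.5432 -0.1248  0.2475] gap 0.0579 F [ 0.6 -0.2 -2.8] q [-22.  20.  83.  13.  82. -30.]
turn [0.361 0.051 0.006] deg 20.9 shift [   5.1  -62.1 -182.3]
turn [0.361 0.051 0.006] deg 20.9 shift [   5.1  -62.1 -225.3]
```

View pics/s19.png

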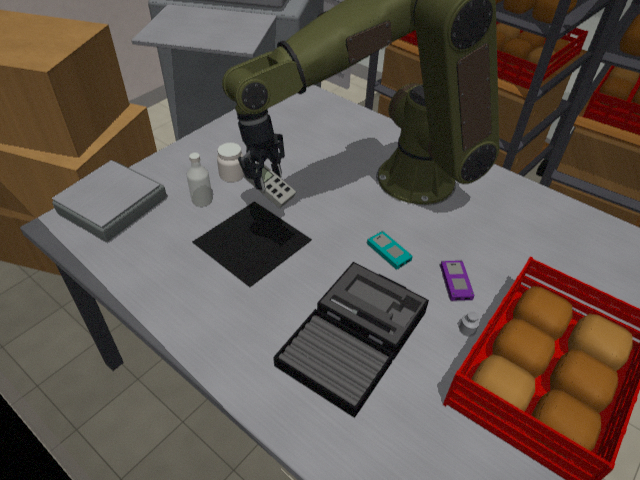

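View pics/w19.png

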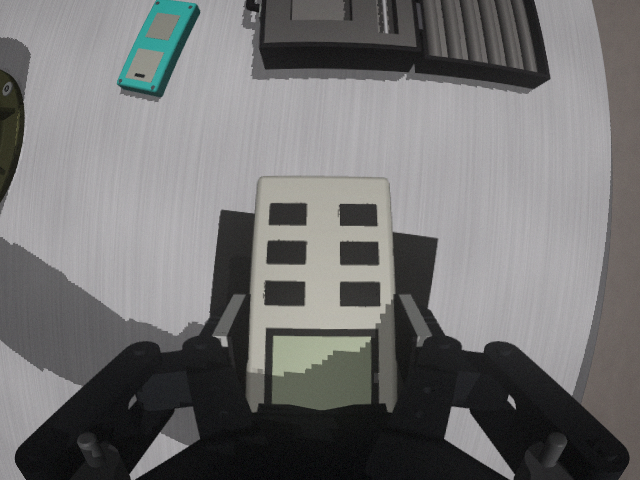

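```bash
python3 - <<'E'
from tgt import *; from fk import *
np.set_printoptions(suppress=True,precision=3)
p=json.load(open('p.json'))
print('spray',at("top",(520,212),0),'spray cap',at("top",(537,201),.165),'tub',at("top",(530,278),.1),at("top",(524,283),0))
M=np.array([.55,-.198,.017])
for psi in (0,30,50):
    Rq=Ro.from_rotvec([0,0,np.radians(psi)]).as_matrix()@Rf
    q,c_=ik(M-Rq@v,Rq,p,o['qpos']); print(psi,'wrist',fk(q,p)[2],q,c_)
E
```

```text
t 18.2 meter est [ 0.5433 -0.1229  0.2477] gap 0.0578 F [ 0.4  0.  -2.1] q [-22.  20.  83.  13.  82. -30.]
spray [ 0.517 -0.476  0.   ] spray cap [ 0.524 -0.441  0.165] tub [ 0.374 -0.453  0.1  ] [ 0.357 -0.482  0.   ]
0 wrist [ 0.559 -0.335  0.214] [-34.141  47.321  78.461  27.239  79.051 -50.527] 2.0075628924925193e-29
30 wrist [ 0.627 -0.312  0.214] [-29.467  52.505  68.493  14.703  91.086 -68.583] 5.388040594068743e-19
50 wrist [ 0.661 -0.279  0.214] [-25.803  54.536  64.577   5.7    95.45  -82.175] 5.362968597265002e-30
```

Screen up, and no slip in the grip. At zero yaw the wrist housing would pass about 25 mm from the bottle, so I'll place the meter with 30° of yaw for more clearance.

```bash
sed -i "s/@R0$/@R0; Rf=Ro.from_rotvec([0,0,np.radians(30)]).as_matrix()@Rf/" tgt.py; python3 - <<'E'
from tgt import *
tgt(.10); tgt(.06)
E
```

```text
t 18.2 meter est [ 0.5433 -0.1229  0.2477] gap 0.0578 F [ 0.4  0.  -2.1] q [-22.  20.  83.  13.  82. -30.]
turn [0.339 0.145 0.521] deg 36.6 shift [  -4.5  -67.8 -142.4]
turn [0.339 0.145 0.521] deg 36.6 shift [  -4.5  -67.8 -182.4]
```

jog_arm(series=[[[0.057,0.024,0.087],[-1,-10,-10],1],[[0.057,0.024,0.087],[-1,-11,-20],1],[[0.057,0.024,0.087],[-1,-11,-22],1],[[0.057,0.024,0.087],[-1,-11,-22],1],[[0.057,0.024,0.087],[-1,-11,-22],1],[[0.057,0.024,0.087],[0,-11,-22],1],[[0,0,0],[0,-3,-15],1],[[0,0,0],[0,0,0],1]])

```text
clock: 19.0
position: [0.5393, -0.1716, 0.0802]
ee_rot: [[-0.336, 0.798, 0.5], [0.47, 0.602, -0.645], [-0.816, 0.018, -0.578]]
wrist_force: [0.2, 0.4, -2.7]
finger_gap: 0.0576
```

```bash
python3 - <<'E'
from tgt import *
tgt(.06);tgt(.017)
save("scene","s20"); save("wrist","w20"); save("top","t20")
E
python3 crop.py s20 180 140 340 260 5 s20e; python3 crop.py t20 320 120 520 270 4 t20e
```

```text
t 19.0 meter est [ 0.5517 -0.1874  0.1079] gap 0.0576 F [ 0.2  0.4 -2.7] q [-28.  46.  68.  15.  99. -68.]
turn [-0.01   0.004 -0.036] deg 2.1 shift [ -1.2 -10.4 -48.1]
turn [-0.01   0.004 -0.036] deg 2.1 shift [ -1.2 -10.4 -91.1]
```

View pics/s20e.png

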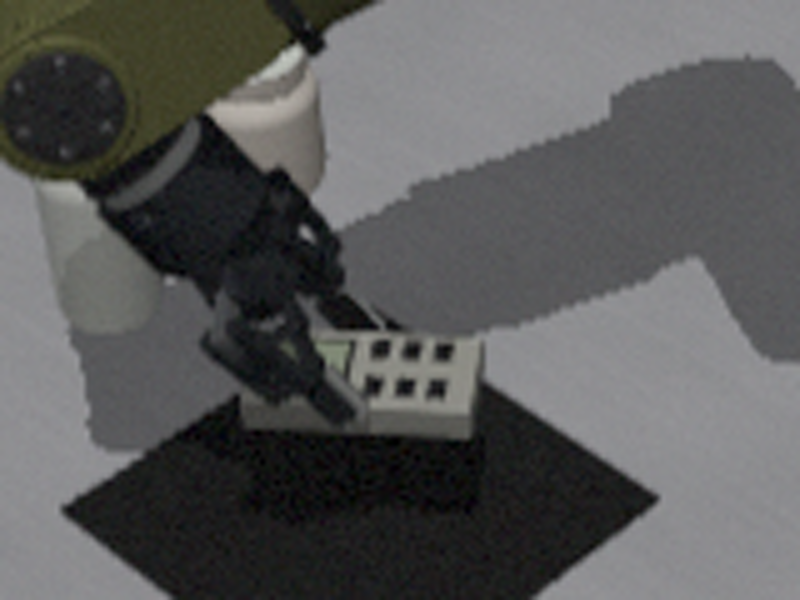

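View pics/t20e.png

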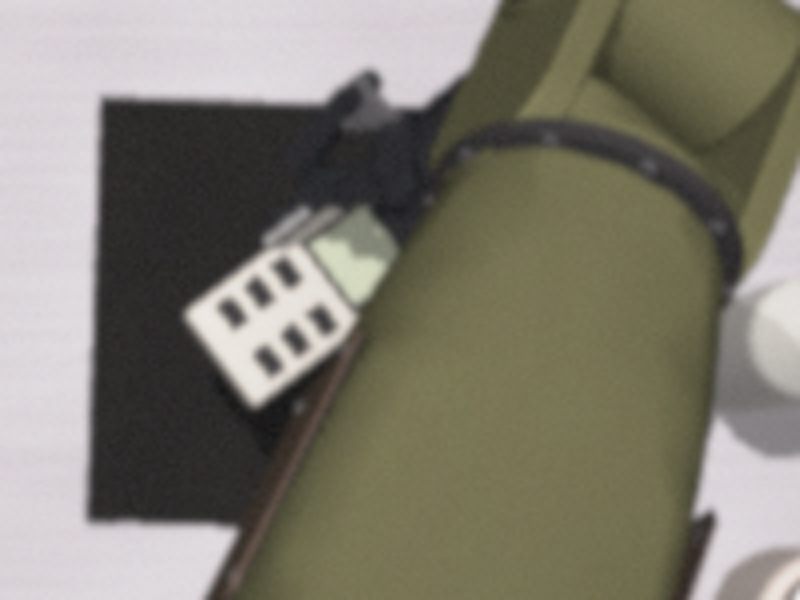

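jog_arm(series=[[[-0.003,0.001,-0.012],[0,-3,-14],1],[[-0.003,0.001,-0.012],[0,-3,-16],1],[[-0.003,0.001,-0.012],[0,-3,-16],1],[[0,0,0],[0,-1,-14],1],[[0,0,0],[0,0,-10],1],[[0,0,0],[0,0,-6],1],[[0,0,0],[0,0,0],1]])

```text
clock: 19.85
position: [0.5404, -0.1825, 0.0037]
ee_rot: [[-0.313, 0.822, 0.476], [0.471, 0.57, -0.674], [-0.825, 0.013, -0.565]]
wrist_force: [0.6, 0.1, -2.1]
finger_gap: 0.0579
```

```bash
python3 - <<'E'
from tgt import *
tgt(.017)
save("scene","s21"); save("wrist","w21")
E
python3 crop.py s21 180 140 340 260 5 s21e
```

```text
t 19.85 meter est [ 0.552  -0.1983  0.0317] gap 0.0579 F [ 0.6  0.1 -2.1] q [-29.  51.  69.  15.  92. -68.]
turn [0.006 0.009 0.005] deg 0.7 shift [ -2.3   0.4 -14.5]
```

View pics/s21e.png

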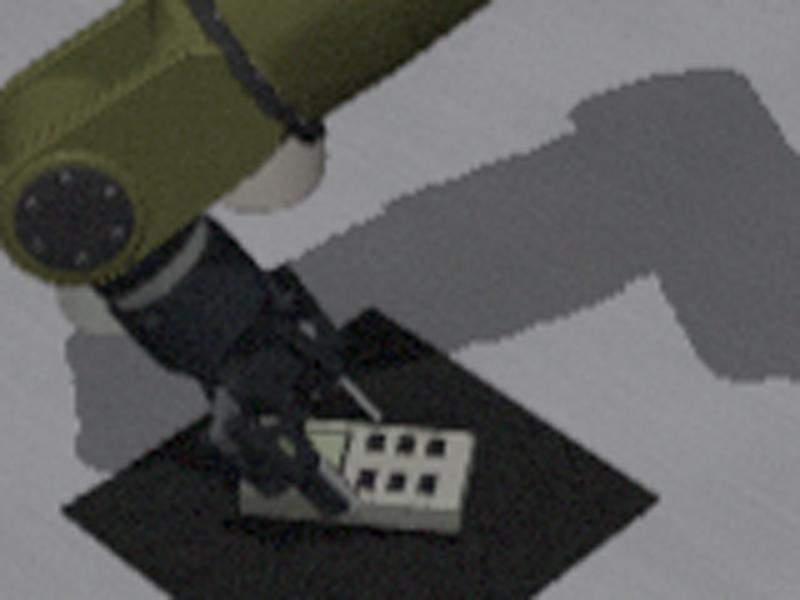

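View pics/w21.png

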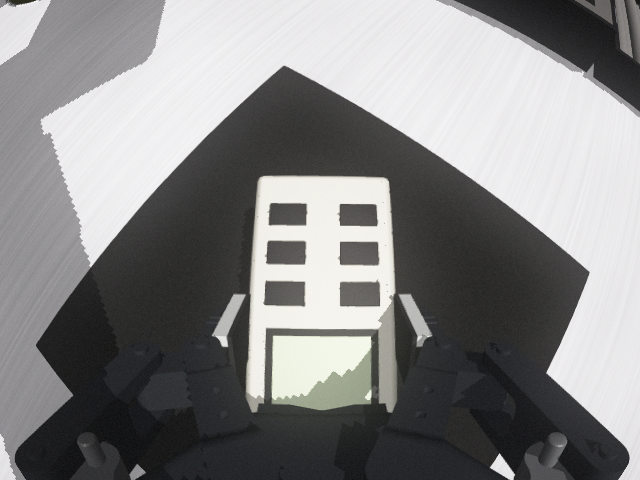

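Flat, centred and screen up, about 14 mm above its resting height. I'll lower it slowly while watching the force.

jog_arm(series=[[[0.006,0.009,0.005],[-1,0,-5],1],[[0,0,0],[-1,0,-4],1],[[0,0,0],[0,0,-3],1],[[0,0,0],[0,0,-1],1],[[0,0,0],[0,0,0],1]])

```text
clock: 20.45
position: [0.5395, -0.1829, -0.0078]
ee_rot: [[-0.321, 0.818, 0.477], [0.473, 0.574, -0.668], [-0.821, 0.011, -0.571]]
wrist_force: [0.2, -0.0, -1.7]
finger_gap: 0.057
```

```bash
python3 - <<'E'
from tgt import *
tgt(.016)
E
```

```text
t 20.45 meter est [ 0.5514 -0.1988  0.0201] gap 0.057 F [ 0.2 -0.  -1.7] q [-29.  52.  68.  15.  91. -69.]
turn [ 0.001  0.003 -0.001] deg 0.2 shift [-1.5  0.8 -4. ]
```

jog_arm(series=[[[0,0,0],[0,0,-2],1],[[0,0,0],[0,0,-1],1],[[0,0,0],[0,0,-1],1],[[0,0,0],[0,0,0],1]])

```text
clock: 20.85
position: [0.5398, -0.183, -0.0092]
ee_rot: [[-0.321, 0.818, 0.477], [0.473, 0.575, -0.668], [-0.821, 0.011, -0.571]]
wrist_force: [-0.3, -0.4, -3.1]
finger_gap: 0.0574
```

```bash
python3 - <<'E'
from tgt import *
tgt(.016); save("scene","s22")
from h import cs
print(ctrl.get_obs()['wrist_force'],ctrl.get_obs()['position'])
E
python3 crop.py s22 200 190 320 280 6.5 s22e
```

```text
t 20.85 meter est [ 0.5516 -0.1989  0.0187] gap 0.0574 F [-0.3 -0.4 -3.1] q [-29.  52.  68.  15.  91. -69.]
turn [ 0.001  0.003 -0.002] deg 0.2 shift [-1.7  0.9 -2.6]
[-0.18905289 -1.15060806 -1.99578101] [ 0.53982275 -0.18302266 -0.00926936]
```

View pics/s22e.png

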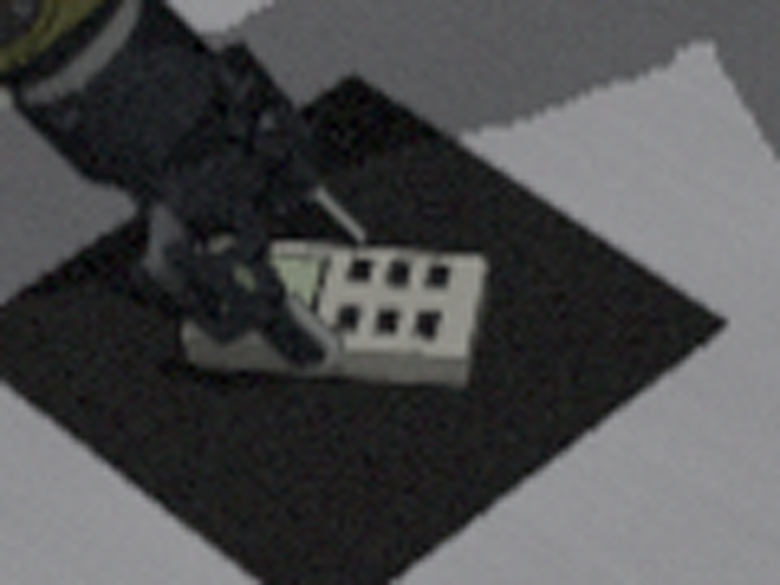

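jog_arm(series=[[[0,0,0],[0,0,-2],1],[[0,0,0],[0,0,-2],1],[[0,0,0],[0,0,-1],1]])

```text
clock: 21.2
position: [0.5398, -0.183, -0.0095]
ee_rot: [[-0.322, 0.818, 0.477], [0.474, 0.575, -0.666], [-0.819, 0.011, -0.573]]
wrist_force: [-2.4, 2.1, 4.6]
finger_gap: 0.0576
```

```bash
python3 - <<'E'
from tgt import *
tgt(.016)
E
```

```text
t 21.2 meter est [ 0.5517 -0.199   0.0184] gap 0.0576 F [-2.4  2.1  4.6] q [-29.  53.  68.  15.  91. -69.]
turn [-0.001  0.002 -0.003] deg 0.2 shift [-1.8  1.  -2.3]
```

Contact with about 7 N of load change. I'll release gradually.

jog_arm(series=[[[0,0,0],[0,0,0],-0.45],[[0,0,0],[0,0,0],-0.55],[[0,0,0],[0,0,0],-0.7],[[0,0,0],[0,0,0],-1],[[0,0,0],[0,0,0],-1]], grip_force=20)

```text
clock: 21.7
position: [0.5402, -0.1831, -0.0096]
ee_rot: [[-0.321, 0.818, 0.477], [0.474, 0.575, -0.667], [-0.82, 0.012, -0.572]]
wrist_force: [-0.2, -0.8, 0.3]
finger_gap: 0.0859
```

```bash
python3 - <<'E'
from tgt import *
save("scene","s23"); save("wrist","w23"); print(R[:,0])
E
python3 crop.py s23 200 190 320 280 6.5 s23e
```

```text
t 21.7 meter est [ 0.552  -0.199   0.0182] gap 0.0859 F [-0.2 -0.8  0.3] q [-29.  53.  68.  15.  91. -69.]
[-0.32127008  0.47390917 -0.81987537]
```

View pics/s23e.png

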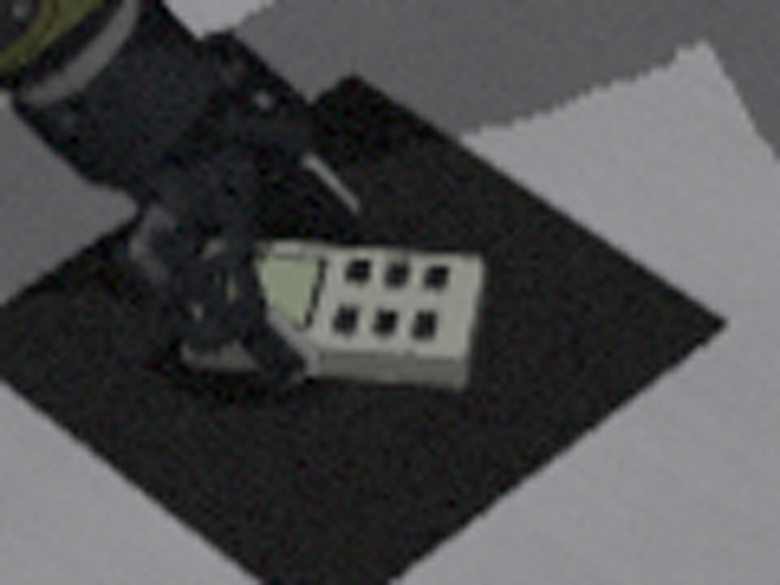

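View pics/w23.png

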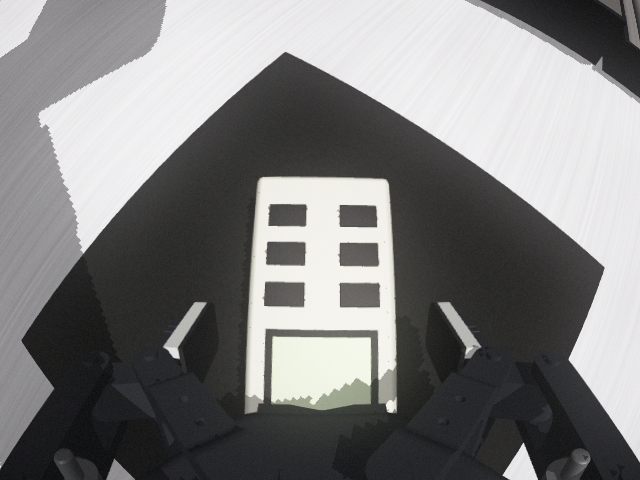

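jog_arm(series=[[[0,0,0],[3,-5,8],-1],[[0,0,0],[5,-7,12],-1],[[0,0,0],[5,-7,12],-1],[[0,0,0],[3,-4,18],-1],[[0,0,0],[0,0,25],-1],[[0,0,0],[0,0,25],-1],[[0,0,0],[-10,30,25],-1],[[0,0,0],[-20,40,15],-1],[[0,0,0],[-20,40,10],-1],[[0,0,0],[-20,40,0],-1],[[0,0,0],[-20,40,0],-1],[[0,0,0],[0,0,0],-1]])

```text
clock: 23.0
position: [0.464, -0.0149, 0.1521]
ee_rot: [[-0.315, 0.82, 0.478], [0.473, 0.572, -0.67], [-0.823, 0.015, -0.568]]
wrist_force: [0.2, -1.1, 0.0]
finger_gap: 0.0853
```

```bash
python3 - <<'E'
from h import *
np.set_printoptions(suppress=True,precision=4)
im=save("top","t24"); 
for r in ctrl.mark_of("top","meter")[:3]: print('meter',r['xy'],round(r['score'],2),at("top",r['xy'],.016))
for n,z in (("weight",0),("spray",0),("tub",0),("mat",0)):
    print(n,[(x['xy'],at("top",x['xy'],z)) for x in ctrl.mark_of("top",n)[:1]])
save("scene","s24"); st()
for r in ctrl.mark_of("scene","meter")[:3]: print('meter sc',r['xy'],at("scene",r['xy'],.016))
E
python3 crop.py s24 180 140 340 260 5 s24e; python3 crop.py t24 320 120 480 240 5 t24e
```

```text
meter [255.9, 297.7] 0.89 [0.3295 0.1166 0.016 ]
meter [166.7, 309.7] 0.75 [0.3039 0.3155 0.016 ]
meter [503.8, 209.1] 0.63 [ 0.522  -0.4339  0.016 ]
weight [([127.2, 256.7], array([0.4223, 0.4107, 0.    ]))]
spray [([504.6, 208.8], array([ 0.524 , -0.4417,  0.    ]))]
tub [([517.1, 273.9], array([ 0.3778, -0.4673,  0.    ]))]
mat []
t 23.35 q [-18.8  25.6  89.6  20.4  93.2 -57.8] p [ 0.4661 -0.0189  0.1506] gap 0.0854 F [-0.4  0.5 -0.5]
[[-0.313  0.822  0.475]
 [ 0.474  0.569 -0.672]
 [-0.823  0.015 -0.568]]
meter sc [391.1, 250.9] [0.3372 0.1293 0.016 ]
meter sc [457.4, 279.9] [0.3098 0.3208 0.016 ]
```

View pics/t24.png

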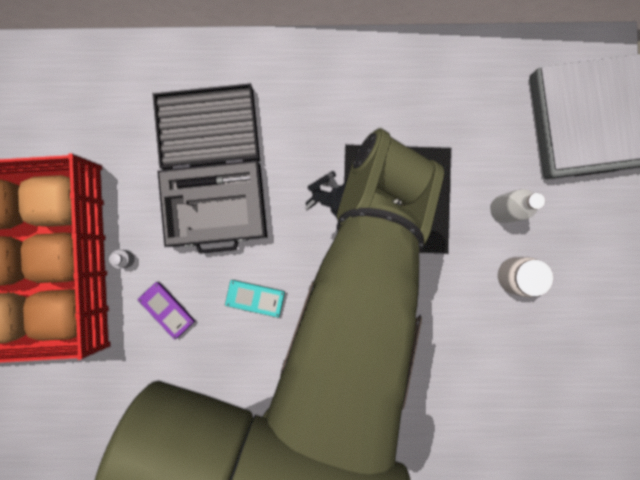

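View pics/s24e.png

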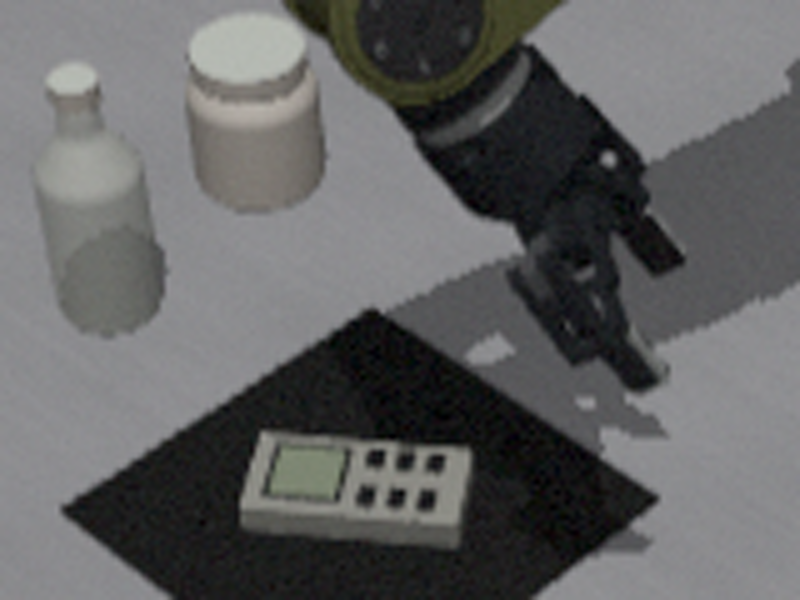

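```bash
python3 - <<'E'
from h import *
print(at("scene",np.array((359,481))/5+[180,140],.027))
a=ctrl.snapshot("scene"); 
o=ctrl.get_obs(); print(o['qvel'].round(2),o['wrist_force'])
ctrl.sign_off()
E
```

```text
[ 0.55626271 -0.1931616   0.027     ]
[ 0.17 -0.18  0.26  0.05 -0.04  0.12] [-0.98326379 -0.49054571 -0.74195285]
the job is handed in; nothing more can be done
```

The thermometer lies screen up near the middle of the mat, released, and the job is handed in at about 23.5 s. Sign-off gave no verdict.

**What I did:** With shut fingers in the finger notch I raised the socket end while the far end stayed in the cutout. I stood the meter upright against the closed end and regripped it by its sides. Then I lifted it out, turned it over and lowered it slowly onto the mat before letting go.

**Last checks:**
- **Meter:** it looks flat in the scene picture, about 8 mm from the mat's centre by my own corner measurement.
- **Robot:** the arm is clear of everything, with about zero force on the wrist.
- **Bottle, tub, weight, probe:** they look unmoved in the pictures and still upright.

**What disagreed or failed:**
- **Tip offset:** the reported TCP lay about 29 mm ahead of the real fingertips. Two early lift attempts missed because of this, and I corrected for it from then on.
- **Early contact:** an open-jaw entry touched the case or the meter with about 18 N, and I then changed the plan.
- **Height at touchdown:** my estimate read about 2 mm high when the meter first touched the mat.
- **Final network check:** the arm covered the meter in the top view, and the network did not report the placed meter in either picture. The final position therefore rests on the scene picture alone.

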